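Build up the dough-strip cutter on its keyed shaft

TASK

Set up the dough-strip cutter for one wide strip with straight edges: over the upright shaft in the wooden block put a plain-edged wheel, then the long spacer, then the other plain-edged wheel, and last the lobed end collar that closes the stack. Turn each part so that the flat in its bore meets the flat of the shaft and it slides fully home on the one below, and leave the wavy wheel, the short spacer, the flower-shaped cookie cutter and the cup where they are.

Things in the scene. Friction and masses are not known exactly. Their poses are not given: they have to be found in the camera images.
- stand: Fixed beech block, 92 (x) x 70 x 24 mm, with an upright steel D-shaft in its middle: 26 mm in diameter, its flat 4.5 mm from the axis and facing the block's -x end. A part is turned right when its yaw equals the block's. Parts have 2 mm of play all round; centred and turned to within 8 degrees they slide down by their own weight. Origin: centre of the underside, on the shaft's axis.
- shaft_seat (a point): Centre of the top of the flange (48 mm across) at the shaft's foot, on its axis, 28 mm above the counter; axes as the block's. Here the lowest part comes to rest. The shaft ends 76 mm above it, the last 9 mm tapering to 12 mm across. Undersides end 0 (wheel), 15 (long spacer), 41 (wheel) and 56 mm (collar) above it.
- plain_wheel_a: Cutting wheel with a plain round edge, 68 mm across; the two are alike, either goes first. Steel disc, 2 to 5 mm above the underside, on a white hub 44 mm across, 15 mm high (grip above the disc), with a D-shaped through bore 30 mm across, its flat 6.4 mm from the axis on the body's -x side (dark line on top). Lies flat, at any yaw. Origin: centre of the underside, on the bore's axis.
- plain_wheel_b: Cutting wheel with a plain round edge, 68 mm across, like the other. Steel disc, 2 to 5 mm above the underside, on a white hub 44 mm across, 15 mm high (grip above the disc), with a D-shaped through bore 30 mm across, its flat 6.4 mm from the axis on the body's -x side (dark line on top). Lies flat, at any yaw. Origin: centre of the underside, on the bore's axis.
- wavy_wheel: Cutting wheel with a wavy (scalloped) edge of 12 waves, 68 mm across, hub and bore like those of the plain wheels; not wanted, to be left where it lies. Origin: centre of the underside.
- long_spacer: Round white plastic sleeve, 44 mm across and 26 mm high, with a D-shaped through bore 30 mm across, its flat 6.4 mm from the axis on the body's -x side (dark line on top). Lies flat, at any yaw. Origin: centre of the underside, on the bore's axis.
- short_spacer: Round white plastic sleeve like the long spacer, 44 mm across but only 12 mm high; not wanted, to be left where it lies. Origin: centre of the underside.
- end_collar: White plastic collar with six round lobes, 47 mm across the lobes and 39 mm across the hollows (lobes point along +x and -x), 14 mm high, with a D-shaped through bore 30 mm across, its flat 6.4 mm from the axis on the body's -x side (dark line on top). Lies flat, at any yaw. Origin: centre of the underside, on the bore's axis.
- flower_cutter: Tin cookie cutter in a flower shape, 66 x 74 x 30 mm, standing loose; a bystander, to be left alone. Origin: centre of the underside.
- espresso_cup: Green and white espresso cup with a handle, 64 x 89 x 48 mm, standing loose; a bystander, to be left alone. Origin: centre of the underside of its bounding box.
There are look-alikes about, which are no part of the job. What is shaped like the end_collar but orange is not meant.

How it is judged (in metres and radians):
On the way, in this order (a step that is already met when the one before it is completed fails the run):
1. one plain wheel is down on the flange and let go (((z of plain_wheel_a in the frame of shaft_seat between -0.004 and 0.004 m and horizontal distance between plain_wheel_a and shaft_seat below 0.005 m and angle between plain_wheel_a's own z axis and vertical below 0.12 rad and contact force between plain_wheel_a and the fingers below 0.3 N) or (z of plain_wheel_b in the frame of shaft_seat between -0.004 and 0.004 m and horizontal distance between plain_wheel_b and shaft_seat below 0.005 m and angle between plain_wheel_b's own z axis and vertical below 0.12 rad and contact force between plain_wheel_b and the fingers below 0.3 N))), for 0.2 s.
2. the long spacer is down on that wheel and let go (((z of plain_wheel_a in the frame of shaft_seat between -0.004 and 0.004 m and horizontal distance between plain_wheel_a and shaft_seat below 0.005 m and angle between plain_wheel_a's own z axis and vertical below 0.12 rad and contact force between plain_wheel_a and the fingers below 0.3 N) or (z of plain_wheel_b in the frame of shaft_seat between -0.004 and 0.004 m and horizontal distance between plain_wheel_b and shaft_seat below 0.005 m and angle between plain_wheel_b's own z axis and vertical below 0.12 rad and contact force between plain_wheel_b and the fingers below 0.3 N)) and z of long_spacer in the frame of shaft_seat between 0.011 and 0.019 m and horizontal distance between long_spacer and shaft_seat below 0.005 m and angle between long_spacer's own z axis and vertical below 0.12 rad and contact force between long_spacer and the fingers below 0.3 N), for 0.2 s.
3. the other plain wheel is down on the spacer and let go (((z of plain_wheel_a in the frame of shaft_seat between -0.004 and 0.004 m and horizontal distance between each of plain_wheel_a, plain_wheel_b and shaft_seat below 0.005 m and angle between each of plain_wheel_a, plain_wheel_b's own z axis and vertical below 0.12 rad and z of plain_wheel_b in the frame of shaft_seat between 0.037 and 0.045 m) or (z of plain_wheel_b in the frame of shaft_seat between -0.004 and 0.004 m and horizontal distance between each of plain_wheel_b, plain_wheel_a and shaft_seat below 0.005 m and angle between each of plain_wheel_b, plain_wheel_a's own z axis and vertical below 0.12 rad and z of plain_wheel_a in the frame of shaft_seat between 0.037 and 0.045 m)) and z of long_spacer in the frame of shaft_seat between 0.011 and 0.019 m and horizontal distance between long_spacer and shaft_seat below 0.005 m and angle between long_spacer's own z axis and vertical below 0.12 rad and contact force between each of plain_wheel_a, plain_wheel_b and the fingers below 0.3 N), for 0.2 s.
4. the end collar is down on the upper wheel and let go (((z of plain_wheel_a in the frame of shaft_seat between -0.004 and 0.004 m and horizontal distance between each of plain_wheel_a, plain_wheel_b and shaft_seat below 0.005 m and angle between each of plain_wheel_a, plain_wheel_b's own z axis and vertical below 0.12 rad and z of plain_wheel_b in the frame of shaft_seat between 0.037 and 0.045 m) or (z of plain_wheel_b in the frame of shaft_seat between -0.004 and 0.004 m and horizontal distance between each of plain_wheel_b, plain_wheel_a and shaft_seat below 0.005 m and angle between each of plain_wheel_b, plain_wheel_a's own z axis and vertical below 0.12 rad and z of plain_wheel_a in the frame of shaft_seat between 0.037 and 0.045 m)) and z of end_collar in the frame of shaft_seat between 0.052 and 0.06 m and horizontal distance between end_collar and shaft_seat below 0.005 m and angle between end_collar's own z axis and vertical below 0.12 rad and contact force between end_collar and the fingers below 0.3 N), for 0.2 s.
At the end, for the whole second after the job is handed in: On the shaft, from the flange up: a plain wheel, the long spacer, the other plain wheel, the end collar; each underside within 4 mm of its height (0, 15, 41 and 56 mm above the flange), within 5 mm of the shaft's axis, level to 0.12 rad and at rest (((z of plain_wheel_a in the frame of shaft_seat between -0.004 and 0.004 m and horizontal distance between each of plain_wheel_a, plain_wheel_b and shaft_seat below 0.005 m and angle between each of plain_wheel_a, plain_wheel_b's own z axis and vertical below 0.12 rad and z of plain_wheel_b in the frame of shaft_seat between 0.037 and 0.045 m) or (z of plain_wheel_b in the frame of shaft_seat between -0.004 and 0.004 m and horizontal distance between each of plain_wheel_b, plain_wheel_a and shaft_seat below 0.005 m and angle between each of plain_wheel_b, plain_wheel_a's own z axis and vertical below 0.12 rad and z of plain_wheel_a in the frame of shaft_seat between 0.037 and 0.045 m)) and z of long_spacer in the frame of shaft_seat between 0.011 and 0.019 m and horizontal distance between each of long_spacer, end_collar and shaft_seat below 0.005 m and angle between each of long_spacer, end_collar's own z axis and vertical below 0.12 rad and z of end_collar in the frame of shaft_seat between 0.052 and 0.06 m and linear speed of each of plain_wheel_a, plain_wheel_b, long_spacer, end_collar below 0.02 m/s); the robot touches nothing.
It fails at once if the wavy wheel is moved more than 30 mm from its place (distance of wavy_wheel from where it was at the start of the episode above 0.03 m).
It fails at once if the short spacer is moved more than 30 mm from its place (distance of short_spacer from where it was at the start of the episode above 0.03 m).
It fails at once if the cookie cutter is moved more than 30 mm from its place (distance of flower_cutter from where it was at the start of the episode above 0.03 m).
It fails at once if the cup is moved more than 30 mm from its place (distance of espresso_cup from where it was at the start of the episode above 0.03 m).
It also fails if it takes over 115 s, if anything falls off the work surface, if the arm or the gripper's body presses on something with over 40 N, if the wrist force passes 120 N, or if a joint passes its speed limit or range.

ROBOT

A 6-joint arm with a two-finger parallel gripper is mounted at the origin on a cart in front of the work surface, level with it; the furniture and walls round the work are solid. World frame = base frame: x ahead of the robot, y to its left, z up, the work surface at z = 0. Lengths are in mm, angles in rad, forces in N, time in s.
With the tool pointing down it reaches from about 275 to 750 mm from the base axis. Payload 10.2 kg.
Tool frame: the origin (TCP) lies between the finger pads; the fingertips stand 19 mm ahead of it and the grasp point (between the pads) is the TCP; z points along the fingers, y is the line along which they close (so a half turn about z gives the same grasp; the last joint's range is limited). The gripper opens to 85 mm and grips with 20 to 120 N. Pads are 22 mm wide; open, the fingers measure 114 mm over their backs; the gripper's body (76 mm by 85 mm) begins 54 mm behind the grasp point. The pads swing forward as they close: fully open they stand 13 mm farther back than shut.
Start: joints at [0.957, 0.313, 1.498, -0, 1.331, -0.223], TCP at [200, 485.419, 250.294] pointing down, gripper open.
Joint ranges: [-2.94, 2.94], [-0.97, 2.17], [0.19, 2.56], [-1.23, 4.37], [0.02, 3.11], [-2.88, 2.88]. Speed limits (rad/s): [2.39, 2.39, 3.01, 3.14, 3.14, 3.14].

INTERFACE

Orientations are given as a unit quaternion [w, x, y, z].
In Python, from rig import sense, capture, finish_job gives the robot as it stands. The module is installed in compiled form; this text tells all that it offers.
- The arm moves only by the tool move_arm, never from a script. Its argument "moves" is a list of rows, each an object with "turn": the turn, a rotation vector about the tool's x, y, z in rad, a list of three; "translation": the shift along the tool's x, y, z in mm, a list of three; "hand": the opening, from 0 (shut) to 1 (fully open). In form: [{"turn": [wx, wy, wz], "translation": [x, y, z], "hand": hand}, ...]. A call has 1 to 10 rows; each row shifts and turns the commanded pose from where the row before left it, along the tool's axes as they then stand; what a row does not reach is not made up. A row lasts 1/12 s, in which the tool goes at most 41.7 mm and 7.16 degrees, less where a joint would pass 70% of its speed; a pose out of reach is approached as far as the arm can. A call with a gripper value outside its range is refused whole. The fingers move at their own pace and stop on an object; "grip_force" is the grip in N (left out, the last holds). Time passes only in rows, so rows that do not move let the fingers close. It gives the time, the measured TCP pose, the force, the opening and the grip force at its end, in the units of the state.
- sense(): the state, without advancing time (a new reading comes with each control period).
- capture(name): name is "scene" or "top" or "wrist"; returns a dict with "image" (400x640x3 uint8, blue, green, red), "z_map" (400x640 float32, mm along the optical axis (not along the pixel's ray), 0 where there is no reading), "vertical_fov" (degrees; the focal length in pixels is half the picture's height over the tangent of half this angle, whatever the lens; pixels are square), "cx", "cy" (the principal point, pixels), "R" (3x3) and "t" (3): a world point X has camera coordinates R X + t; the wrist camera has in their place "T_tool_cam" (4x4, takes a point from camera to tool coordinates, whose origin is the TCP and whose axes are the flange's). Camera axes: x right, y down, z forward; pixel columns grow to the right and rows downward; lengths in mm; the calibration is good to about 2 mm. A picture is of the moment at which its call begins: read the wrist's pose just before it.
- finish_job(): hands the job in; it is judged then, once.
The state is a dict: "time_s": time; "joints": joint angles; "dq": joint speeds; "tau": joint torques, N m; "eef_pos": TCP position; "ee_rot": TCP orientation; "force": force on the tool from outside, world axes, zero at the start; "wrist_torque": the same for the moment, N m; "grip_width": opening from 0.0 (shut) to 1.0 (fully open); "grip_force": force on a finger pad.
Only numpy, scipy, OpenCV 4.12 (cv2) and the standard library are available. Lean on these libraries where they do the work, as an engineer would, in place of code of your own. Each camera call takes 0.05 s, during which the arm holds its last target. There are 200 camera calls.

## Working session

There is one attempt and no reset: what is moved stays moved. The work goes in short steps, Python scripts to look and compute and a tool call to move; the robot and the scene stay as the last step left them, time stands still between calls to the robot, and variables do not carry over. Pictures are saved under pics/ and viewed, at most 18 in all, crops included, and the job is handed in when it is done.

Besides the shell and the picture viewer there is one more tool, called after "Emit:" in YAML: its name, and indented under it one key for each argument. move_arm: Moves the arm, as the interface text tells. Its arguments: {"type":"object","properties":{"moves":{"type":"array","items":{"type":"object","properties":{"turn":{"type":"array","items":{"type":"number"}},"translation":{"type":"array","items":{"type":"number"}},"hand":{"type":"number"}}}},"grip_force":{"type":"number"}},"required":["moves"]}

```bash
mkdir -p pics; cat > h.py <<'E'
import numpy as np, cv2, pickle
from rig import sense, capture, finish_job
from scipy.spatial.transform import Rotation as Ro
def snap(n,f):
    s=sense(); c=capture(n); c['s']=s
    cv2.imwrite(f'pics/{f}.png',c['image']); pickle.dump(c,open(f'{f}.pkl','wb')); return c
def load(f): return pickle.load(open(f'{f}.pkl','rb'))
def cam(c):
    f=200/np.tan(np.radians(c['vertical_fov'])/2)
    if 'R' in c: return f,np.array(c['R']),np.array(c['t'])
    q=c['s']['ee_rot']; T=np.eye(4); T[:3,:3]=Ro.from_quat([q[1],q[2],q[3],q[0]]).as_matrix(); T[:3,3]=c['s']['eef_pos']
    M=np.linalg.inv(T@np.array(c['T_tool_cam'])); return f,M[:3,:3],M[:3,3]
def cloud(c):
    f,R,t=cam(c); v,u=np.mgrid[:400,:640]; z=c['z_map']
    P=np.stack([(u-c['cx'])/f*z,(v-c['cy'])/f*z,z],-1); P=(P-t)@R
    P[z==0]=np.nan; return P
def onplane(c,uv,h):
    f,R,t=cam(c); uv=np.atleast_2d(uv).astype(float)
    d=np.c_[(uv[:,0]-c['cx'])/f,(uv[:,1]-c['cy'])/f,np.ones(len(uv))]@R; o=-R.T@t
    return o+d*((h-o[2])/d[:,2])[:,None]
E
python3 - <<'E'
from h import *
for n in('scene','top'):
    c=snap(n,n+'0'); print(n,c['vertical_fov'],c['cx'],c['cy'],(-np.array(c['R']).T@c['t']).round())
print(sense())
E
```

```text
scene 44.998251135955655 324.6690615399449 197.06287844274513 [ -45. -769.  756.]
top 44.37195955017444 325.95347780536827 200.4530514537257 [ 404.  107. 1338.]
{'time_s': 0.1, 'joints': array([ 9.56601901e-01,  3.13383712e-01,  1.49834015e+00, -6.07745937e-06,
        1.33098870e+00, -2.23387117e-01]), 'dq': array([-0.00044452, -0.00359181, -0.00247301,  0.00283754,  0.00080938,
        0.00132515]), 'tau': array([ 2.22207724e-03, -4.12907445e+01, -2.60139745e+01, -2.29597845e-04,
        3.09717150e-03,  4.01705984e-05]), 'eef_pos': array([199.87960787, 485.24662951, 249.80546778]), 'ee_rot': array([-2.25011359e-04,  1.94161783e-01,  9.80969362e-01, -5.12761493e-04]), 'force': array([-0.28701655, -0.47134117, -1.03404315]), 'wrist_torque': array([-0.01138979,  0.02227982,  0.02858607]), 'grip_force': 0.0, 'grip_width': 1.0018161685722236}
```

View pics/top0.png

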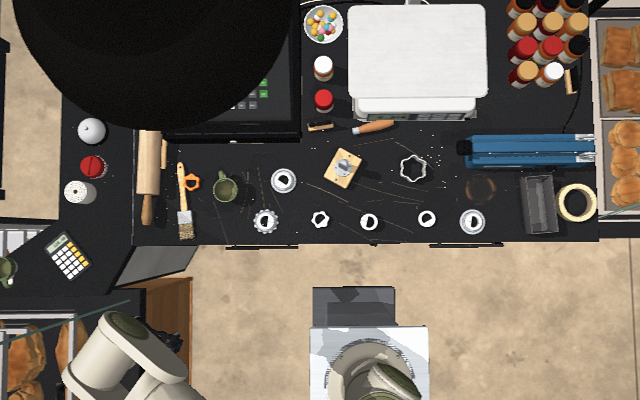

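View pics/scene0.png

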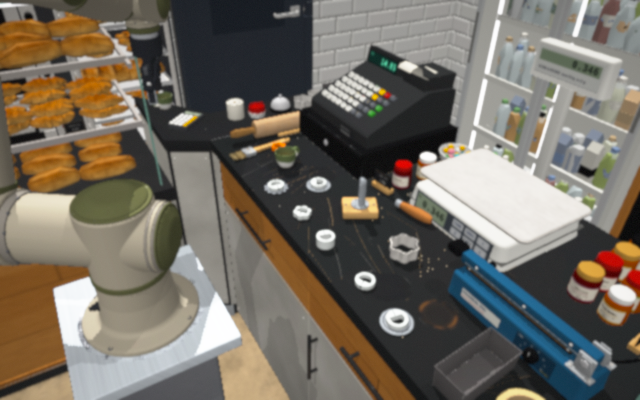

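The top view shows the wheels at about (265,221; wavy), (283,180) and (472,221). The collar is at (320,219), and the two spacers are at (369,222) and (427,218). The stand is at (343,168). I'll enlarge the image to read the bore flats.

```bash
python3 - <<'E'
from h import *
c=load('top0'); P=cloud(c)
for n,(u,v) in dict(wavy=(265,221),wa=(283,180),wb=(472,221),col=(320,219),s1=(369,222),s2=(427,218),st=(343,168),cup=(225,188),fl=(413,168)).items():
    W=P[v-22:v+23,u-22:u+23]; m=(W[...,2]>6)&(W[...,2]<200); Q=W[m]
    print(n,onplane(c,(u,v),15)[0].round(),np.nanpercentile(Q[:,2],[20,50,80,95,99.5]).round(1),Q[:,:2].min(0).round(),Q[:,:2].max(0).round())
im=c['image'][140:240,240:500]
cv2.imwrite('pics/crop1.png',cv2.resize(im,None,fx=3.07,fy=3.07,interpolation=cv2.INTER_CUBIC))
E
```

```text
wavy [438. 278.  15.] [ 7.3 11.6 15.9 19.7 21.6] [394. 219.] [498. 333.]
wa [548. 229.  15.] [ 7.  11.2 16.  18.  21.2] [490. 174.] [610. 290.]
wb [ 432. -280.   15.] [ 7.1 11.5 15.2 18.4 20.8] [ 378. -338.] [ 489. -230.]
col [442. 129.  15.] [ 9.  13.1 15.6 18.3 19.2] [385.  69.] [499. 189.]
s1 [432.  -3.  15.] [15.  24.6 27.3 29.3 31.9] [376. -58.] [492.  54.]
s2 [ 441. -159.   15.] [ 7.6 10.6 13.3 15.1 17.7] [ 387. -214.] [ 501. -112.]
st [579.  66.  15.] [ 21.3  24.4  28.4  96.9 105.6] [523.  10.] [641. 125.]
cup [528. 386.  15.] [ 9.9 22.1 45.1 49.6 52.9] [469. 333.] [587. 448.]
fl [ 577. -124.   15.] [ 9.3 23.4 30.1 33.  34.9] [ 518. -184.] [639. -65.]
```

View pics/crop1.png

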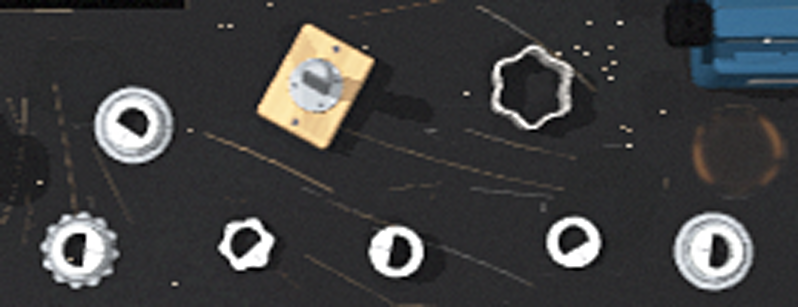

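The two plain wheels are at about (548,229) and (432,-280). The long spacer is at (432,-3), 26 mm high, and the collar at (442,129). The stand is near (579,66). Next I'll check the wrist camera offset.

```bash
cat >> h.py <<'E'
def tool():
    s=sense(); q=s['ee_rot']; return np.array(s['eef_pos']),Ro.from_quat([q[1],q[2],q[3],q[0]]).as_matrix()
def go(target,yaw=None):
    """yaw: wanted azimuth of tool x in deg; prints tilt fix + yaw turn and translation in tool axes"""
    p,R=tool(); a=np.degrees(np.arctan2(R[1,0],R[0,0]))
    y=np.radians(a if yaw is None else yaw)
    W=np.array([[np.cos(y),np.sin(y),0],[np.sin(y),-np.cos(y),0],[0,0,-1]])
    print('pos',p.round(1),'az',a.round(1),'turn',Ro.from_matrix(R.T@W).as_rotvec().round(4),'trans(tool now)',(R.T@(np.array(target)-p)).round(1),'trans(after turn)',(W.T@(np.array(target)-p)).round(1))
E
python3 - <<'E'
from h import *
c=snap('wrist','w0'); print(c['vertical_fov'],c['cx'],c['cy']); print(np.array(c['T_tool_cam']).round(3))
go((500,150,260),180)
E
```

```text
65.0466625347461 322.2000721298961 200.1532249304115
[[ 1.0000e-03 -9.6100e-01 -2.7800e-01  7.0581e+01]
 [ 1.0000e+00  1.0000e-03  0.0000e+00 -7.0000e-01]
 [ 0.0000e+00 -2.7800e-01  9.6100e-01 -1.2371e+02]
 [ 0.0000e+00  0.0000e+00  0.0000e+00  1.0000e+00]]
pos [199.9 485.3 249.9] az 157.6 turn [-0.0008 -0.0004 -0.3908] trans(tool now) [-405.2 -195.7  -10. ] trans(after turn) [-300.1 -335.3  -10.1]
```

Emit:
move_arm:
  moves:
    - {"turn":[0,0,-0.0975],"translation":[0,0,0],"hand":1}
    - {"turn":[0,0,-0.0975],"translation":[0,0,0],"hand":1}
    - {"turn":[0,0,-0.0975],"translation":[0,0,0],"hand":1}
    - {"turn":[0,0,-0.0975],"translation":[-10,-12,0],"hand":1}
    - {"turn":[0,0,0],"translation":[-24,-27,5],"hand":1}
    - {"turn":[0,0,0],"translation":[-24,-27,5],"hand":1}
    - {"turn":[0,0,0],"translation":[-24,-27,5],"hand":1}
    - {"turn":[0,0,0],"translation":[-24,-27,5],"hand":1}
    - {"turn":[0,0,0],"translation":[-24,-27,5],"hand":1}
    - {"turn":[0,0,0],"translation":[-24,-27,5],"hand":1}

```text
time_s: 0.98
eef_pos: [353.4, 308.9, 220.0]
ee_rot: [-0.0, 0.0, 1.0, -0.0]
force: [-0.7, 0.4, 0.4]
grip_width: 1.0
grip_force: 0.0
```

Emit:
move_arm:
  moves:
    - {"turn":[0,0,0],"translation":[-24,-27,8],"hand":1}
    - {"turn":[0,0,0],"translation":[-24,-27,8],"hand":1}
    - {"turn":[0,0,0],"translation":[-24,-27,8],"hand":1}
    - {"turn":[0,0,0],"translation":[-24,-27,8],"hand":1}
    - {"turn":[0,0,0],"translation":[-24,-27,8],"hand":1}
    - {"turn":[0,0,0],"translation":[-24,-26,8],"hand":1}
    - {"turn":[0,0,0],"translation":[0,0,0],"hand":1}
    - {"turn":[0,0,0],"translation":[0,0,0],"hand":1}
    - {"turn":[0,0,0],"translation":[0,0,0],"hand":1}

```text
time_s: 1.73
eef_pos: [496.1, 149.6, 172.2]
ee_rot: [-0.0, 0.0, 1.0, 0.0]
force: [-0.1, -0.0, 0.9]
grip_width: 1.0
grip_force: 0.0
```

```bash
python3 - <<'E'
from h import *
c=snap('wrist','w1'); go((500,150,180),180); print(sense()['time_s'])
P=cloud(c); print(np.nanmin(P[...,0]),np.nanmax(P[...,0]))
E
```

```text
pos [496.  149.9 172.4] az 180.0 turn [ 0.0001 -0.0001 -0.    ] trans(tool now) [-4.   0.1 -7.6] trans(after turn) [-4.   0.1 -7.6]
1.7833
70.6474813292162 718.8583904903869
```

View pics/w1.png

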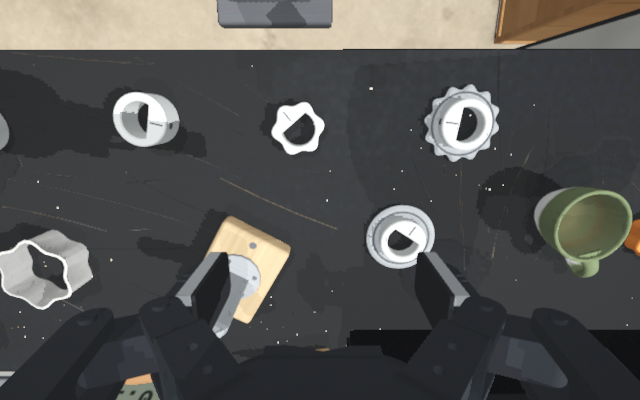

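The wrist view shows wheel A at (400,237), collar (298,128), long spacer (147,120) and wavy wheel (461,123). A finger hides the stand at about (240,270). I'll back off so that everything is in view.

Emit:
move_arm:
  moves:
    - {"turn":[0,0,0],"translation":[17,-15,0],"hand":1}
    - {"turn":[0,0,0],"translation":[17,-15,0],"hand":1}
    - {"turn":[0,0,0],"translation":[17,-15,0],"hand":1}
    - {"turn":[0,0,0],"translation":[17,-15,0],"hand":1}
    - {"turn":[0,0,0],"translation":[0,0,0],"hand":1}
    - {"turn":[0,0,0],"translation":[0,0,0],"hand":1}
    - {"turn":[0,0,0],"translation":[0,0,0],"hand":1}

```text
time_s: 2.37
eef_pos: [428.8, 90.1, 172.8]
ee_rot: [0.001, -0.0, 1.0, 0.0]
force: [0.7, -0.0, 0.2]
grip_width: 1.004
grip_force: 0.0
```

```bash
cat >> h.py <<'E'
def rect(c,xy,h,half=40,s=0.4):
    """orthographic view of plane z=h; image up=+x, left=+y, s mm/px"""
    f,R,t=cam(c); n=int(2*half/s); v,u=np.mgrid[:n,:n]
    W=np.stack([xy[0]+half-v*s,xy[1]+half-u*s,np.full(u.shape,float(h))],-1)@R.T+t
    return cv2.remap(c['image'],(W[...,0]/W[...,2]*f+c['cx']).astype(np.float32),(W[...,1]/W[...,2]*f+c['cy']).astype(np.float32),cv2.INTER_CUBIC)
E
python3 - <<'E'
from h import *
c=snap('wrist','w2'); print(tool()[0])
T=[rect(c,*a) for a in [((548,229),15),((442,129),14),((432,-3),26),((579,66),104)]]
cv2.imwrite('pics/r2.png',cv2.resize(np.vstack([np.hstack(T[:2]),np.hstack(T[2:])]),None,fx=1.5,fy=1.5))
E
```

```text
[428.87915518  90.0920792  172.59331185]
```

View pics/r2.png

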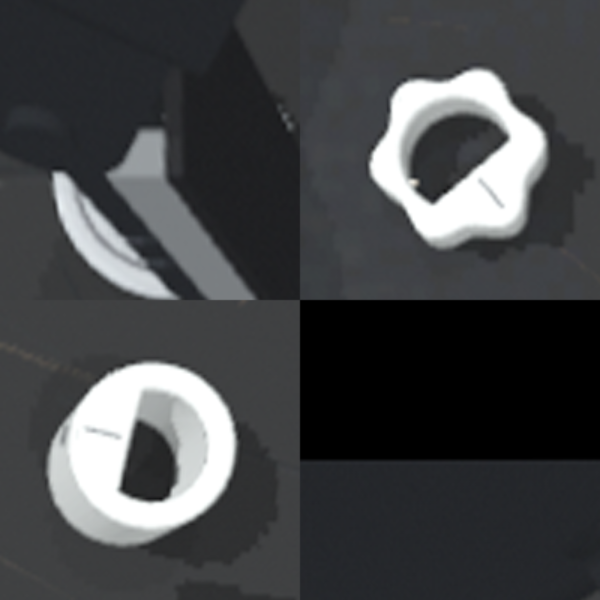

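The collar's rectified crop gives its centre at about (440,127) and a yaw near 41°. The long spacer is at about (433,-3.5), yaw near -103°. The camera sees behind the tool, so I'll go forward to see wheel A and the shaft.

Emit:
move_arm:
  moves:
    - {"turn":[0,0,0],"translation":[-30,4,0],"hand":1}
    - {"turn":[0,0,0],"translation":[-30,4,0],"hand":1}
    - {"turn":[0,0,0],"translation":[-30,4,0],"hand":1}
    - {"turn":[0,0,0],"translation":[-30,4,0],"hand":1}
    - {"turn":[0,0,0],"translation":[-26,4,0],"hand":1}
    - {"turn":[0,0,0],"translation":[0,0,0],"hand":1}
    - {"turn":[0,0,0],"translation":[0,0,0],"hand":1}
    - {"turn":[0,0,0],"translation":[0,0,0],"hand":1}

```text
time_s: 3.08
eef_pos: [573.9, 109.8, 171.8]
ee_rot: [-0.001, -0.0, 1.0, 0.0]
force: [-0.1, 0.1, 0.8]
grip_width: 1.002
grip_force: 0.0
```

```bash
python3 - <<'E'
from h import *
c=snap('wrist','w3'); print(tool()[0])
T=[rect(c,*a) for a in [((548,229),15),((442,129),14),((575,62),24),((575,62),104)]]
cv2.imwrite('pics/r3.png',cv2.resize(np.vstack([np.hstack(T[:2]),np.hstack(T[2:])]),None,fx=1.5,fy=1.5,interpolation=cv2.INTER_CUBIC))
E
```

```text
[573.82590475 109.61421529 172.1600091 ]
```

View pics/r3.png

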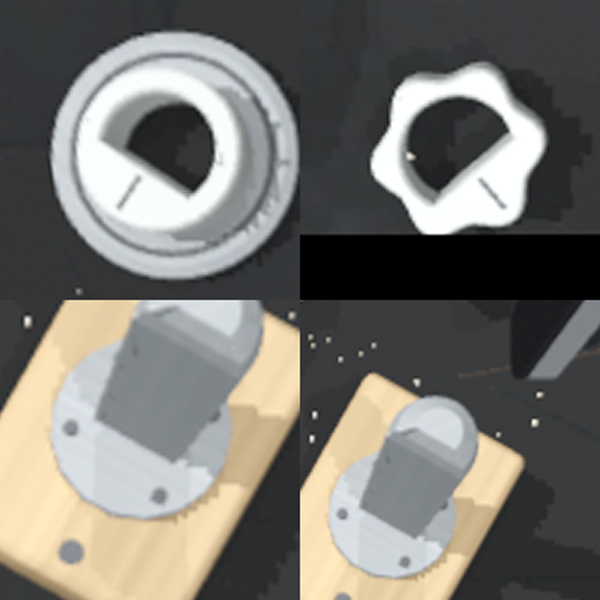

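Wheel A's hub centre is at about (548,227), yaw near -31°. The shaft axis is at about (580,65) and the block's yaw is near -30°. I'll refine the block's pose in code and measure how far the open fingertips reach from the depth map.

```bash
python3 - <<'E'
from h import *
c=load('w3')
def block(c,xy=(578,65)):
    im=rect(c,xy,24,75,.4).astype(int); b,g,r=im[...,0],im[...,1],im[...,2]
    m=((r-b>35)&(r>120)).astype(np.uint8); m=cv2.morphologyEx(m,cv2.MORPH_OPEN,np.ones((5,5)))
    n,l,st,_=cv2.connectedComponentsWithStats(m); k=1+np.argmax(st[1:,4])
    p=cv2.findNonZero((l==k).astype(np.uint8)); (u,v),(w,h),a=cv2.minAreaRect(p)
    q=cv2.boxPoints(((u,v),(w,h),a)); e=sorted([(np.linalg.norm(q[i+1]-q[i]),q[i+1]-q[i]) for i in(0,1)],key=lambda t:t[0])
    d=e[1][1]; print('centre',xy[0]+75-v*.4,xy[1]+75-u*.4,'sides',e[0][0]*.4,e[1][0]*.4,'long az',np.degrees(np.arctan2(-d[0],-d[1])))
block(c); block(load('top0'))
P=cloud(c); p,R=load('w3')['s']['eef_pos'],None
q=c['s']['ee_rot']; R=Ro.from_quat([q[1],q[2],q[3],q[0]]).as_matrix(); L=(P-p)@R
m=(abs(L[...,0])<14)&(abs(L[...,1])<60)&(abs(L[...,1])>38)&(L[...,2]<40)&(L[...,2]>-40)
print(m.sum(),np.percentile(L[m],[1,50,99],axis=0).round(1))
for s in(-1,1):
    k=m&(L[...,1]*s>0); i=np.argsort(L[...,2][k])[-5:]; print(L[k][i].round(1))
E
```

```text
centre 578.3592041015625 66.11015014648437 sides 69.40513 93.15525 long az -29.438496
centre 579.4222106933594 68.07572021484374 sides 71.24686 92.87148 long az -29.673079
6437 [[-10.3 -56.5 -39.7]
 [  7.2  41.7 -19.3]
 [ 13.5  55.6   4.5]]
[[ -6.2 -43.5   5.7]
 [ -3.8 -43.3   6. ]
 [ -5.9 -43.5   6. ]
 [ -3.4 -43.3   6.1]
 [ -0.3 -43.6   6.2]]
[[-4.  42.3  5.6]
 [ 6.6 42.3  5.6]
 [-3.  42.3  5.7]
 [ 6.  42.5  6. ]
 [-3.9 42.5  6.4]]
```

```bash
cat >> h.py <<'E'
def disc(c,xy,h,r,th=140,half=45,s=.25):
    im=rect(c,xy,h,half,s); g=cv2.cvtColor(im,cv2.COLOR_BGR2GRAY); R=r/s
    cs=cv2.HoughCircles(cv2.GaussianBlur(g,(5,5),0),cv2.HOUGH_GRADIENT_ALT,1,20,param1=120,param2=.6,minRadius=int(R*.93),maxRadius=int(R*1.07))
    return None if cs is None else [(round(xy[0]+half-k[1]*s,1),round(xy[1]+half-k[0]*s,1),round(k[2]*s,1)) for k in cs[0][:3]]
E
python3 - <<'E'
from h import *
c=load('w3')
print('A disc',disc(c,(548,228),5,34),'hub',disc(c,(548,228),15,22),'bore',disc(c,(548,228),15,15))
print('flange',disc(c,(579,65),28,24))
d=load('w2'); print('spacer',disc(d,(433,-3),26,22),'bore',disc(d,(433,-3),26,15)); print('collar bore',disc(c,(441,127),14,15),disc(d,(441,127),14,15))
go((548,227,60),180)
E
```

```text
A disc [(np.float32(549.0), np.float32(225.8), np.float32(34.2))] hub [(np.float32(549.2), np.float32(227.8), np.float32(22.0))] bore [(np.float32(548.5), np.float32(227.5), np.float32(15.3))]
flange None
spacer [(np.float32(433.0), np.float32(-2.5), np.float32(22.4)), (np.float32(427.5), np.float32(3.5), np.float32(21.3))] bore None
collar bore [(np.float32(441.5), np.float32(127.0), np.float32(15.0))] [(np.float32(441.8), np.float32(128.5), np.float32(14.4))]
pos [573.8 109.6 172.2] az 180.0 turn [-0.     -0.0007 -0.0001] trans(tool now) [ 25.8 117.4 112.2] trans(after turn) [ 25.8 117.4 112.2]
```

Emit:
move_arm:
  moves:
    - {"turn":[0,0,0],"translation":[6.2,29.4,5],"hand":1}
    - {"turn":[0,0,0],"translation":[6.2,29.4,25],"hand":1}
    - {"turn":[0,0,0],"translation":[6.2,29.3,30],"hand":1}
    - {"turn":[0,0,0],"translation":[6.4,29.3,30],"hand":1}
    - {"turn":[0,0,0],"translation":[0,0,22],"hand":1}
    - {"turn":[0,0,0],"translation":[0,0,17],"hand":1}
    - {"turn":[0,0,0],"translation":[0,0,12],"hand":1}
    - {"turn":[0,0,0],"translation":[0,0,8],"hand":1}
    - {"turn":[0,0,0],"translation":[0,0,0],"hand":1}
    - {"turn":[0,0,0],"translation":[0,0,0],"hand":1}

```text
time_s: 3.97
eef_pos: [550.1, 225.4, 25.1]
ee_rot: [0.0, 0.001, 1.0, 0.0]
force: [0.8, 0.6, 0.3]
grip_width: 1.003
grip_force: 0.0
```

Emit:
move_arm:
  moves:
    - {"turn":[0,0,0],"translation":[0,0,0],"hand":0.4}
    - {"turn":[0,0,0],"translation":[0,0,0],"hand":0.4}
    - {"turn":[0,0,0],"translation":[0,0,0],"hand":0.3}
    - {"turn":[0,0,0],"translation":[0,0,0],"hand":0.3}
    - {"turn":[0,0,0],"translation":[0,0,0],"hand":0.3}
    - {"turn":[0,0,0],"translation":[0,0,0],"hand":0.3}
    - {"turn":[0,0,0],"translation":[0,0,0],"hand":0.3}
  grip_force: 40

```text
time_s: 4.55
eef_pos: [550.1, 225.6, 25.4]
ee_rot: [0.001, 0.0, 1.0, 0.0]
force: [-1.9, -0.2, 7.6]
grip_width: 0.489
grip_force: 39.8
```

Emit:
move_arm:
  moves:
    - {"turn":[0,0,0],"translation":[0,0,-6],"hand":0.3}
    - {"turn":[0,0,0],"translation":[0,0,-14],"hand":0.3}
    - {"turn":[0,0,0],"translation":[0,0,-25],"hand":0.3}
    - {"turn":[0,0,0],"translation":[0,0,-30],"hand":0.3}
    - {"turn":[0,0,0],"translation":[0,0,-30],"hand":0.3}
    - {"turn":[0,0,0],"translation":[0,0,-20],"hand":0.3}
    - {"turn":[0,0,0],"translation":[0,0,0],"hand":0.3}
    - {"turn":[0,0,0],"translation":[0,0,0],"hand":0.3}

```text
time_s: 5.22
eef_pos: [549.9, 225.6, 150.0]
ee_rot: [0.001, 0.0, 1.0, 0.0]
force: [-0.7, -0.4, -2.4]
grip_width: 0.484
grip_force: 40.8
```

```bash
python3 - <<'E'
from h import *
c=snap('wrist','w4'); p,R=tool(); print(p,c['s']['force'],c['s']['grip_width'])
P=cloud(c); L=(P-p)@R
m=(abs(L[...,0])<40)&(abs(L[...,1])<40)&(L[...,2]>8)&(L[...,2]<40)
cv2.imwrite('pics/c4.png',cv2.resize(c['image'][220:400,180:460],None,fx=2.5,fy=2.5,interpolation=cv2.INTER_CUBIC))
print(m.sum(),np.percentile(L[m],[2,50,98],axis=0).round(1))
E
```

```text
[549.33092904 225.49860784 148.6138275 ] [-0.6865219  -0.41230146 -2.43188635] 0.48387611823401855
9963 [[-29.5 -29.    8.3]
 [ 11.6   0.5  17.9]
 [ 32.2  28.3  20.8]]
```

View pics/c4.png

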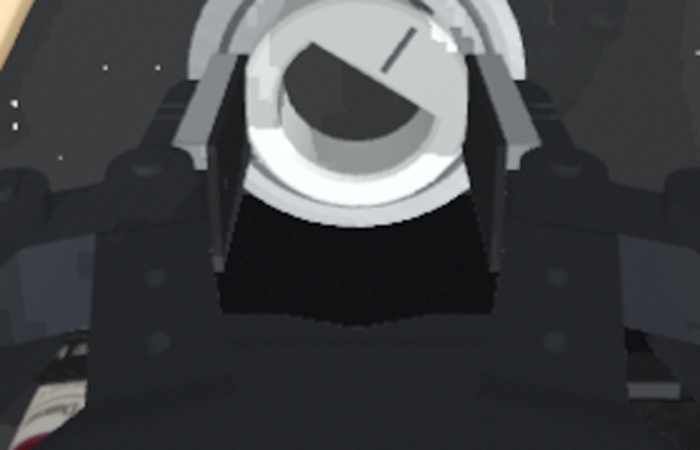

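The wheel is held by its hub and looks level. The dark line is at crop (400,50), consistent with yaw of about -31°. I'll fit its centre, tilt and yaw in the hand.

```bash
cat >> h.py <<'E'
def held(c,zt,rout,half=40):
    """zt: tool-z of the top face; fits bore & outer circle, flat direction by template on the top face"""
    p=np.array(c['s']['eef_pos']); h=p[2]-zt; s=.25
    im=rect(c,p[:2],h,half,s); g=cv2.cvtColor(im,cv2.COLOR_BGR2GRAY).astype(np.float32); return im
E
python3 - <<'E'
from h import *
c=load('w4'); p=np.array(c['s']['eef_pos']); q=c['s']['ee_rot']; R=Ro.from_quat([q[1],q[2],q[3],q[0]]).as_matrix()
L=(cloud(c)-p)@R; r=np.hypot(L[...,0],L[...,1])
for lo,hi,z0,z1 in((26,33,10,30),(16,21,0,15)):
    m=(r>lo)&(r<hi)&(L[...,2]>z0)&(L[...,2]<z1)&(L[...,0]>-40)
    if lo==26: m&=(abs(L[...,0])>13)
    A=np.c_[L[m][:,:2],np.ones(m.sum())]; k=np.linalg.lstsq(A,L[m][:,2],rcond=None)[0]
    for _ in range(3):
        e=abs(A@k-L[m][:,2])<1.5; k=np.linalg.lstsq(A[e],L[m][:,2][e],rcond=None)[0]
    print(m.sum(),e.sum(),k.round(3))
zt=k[2]
for d,rr in((0,22),(0,15),(10,34)): print(rr,disc(c,p[:2],p[2]-zt-d,rr),p[:2])
im=rect(c,p[:2],p[2]-zt,30,.1); cv2.imwrite('pics/r4.png',im)
E
```

```text
2765 2716 [-5.0000e-03  2.0000e-03  2.0433e+01]
2250 2158 [-3.0000e-03 -1.0000e-03  1.0427e+01]
22 [(np.float64(549.7), np.float64(224.6), np.float32(21.5))] [549.90122436 225.62432547]
15 [(np.float64(548.9), np.float64(225.4), np.float32(15.0))] [549.90122436 225.62432547]
34 [(np.float64(547.7), np.float64(225.9), np.float32(33.9))] [549.90122436 225.62432547]
```

View pics/r4.png

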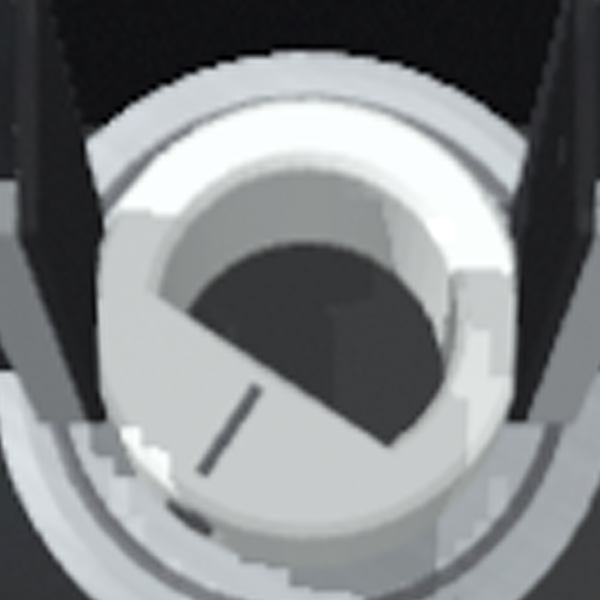

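The hub is held level with its top 10.4 mm ahead of the TCP. The bore is offset (-1,0) mm from the TCP and the yaw is about -33°, so it needs +3.3°. Next I'll move it over the shaft.

Emit:
move_arm:
  moves:
    - {"turn":[0,0,0],"translation":[-3,-15,0],"hand":0.3}
    - {"turn":[0,0,0],"translation":[-6,-30,0],"hand":0.3}
    - {"turn":[0,0,0],"translation":[-6,-32,0],"hand":0.3}
    - {"turn":[0,0,0],"translation":[-6,-32,0],"hand":0.3}
    - {"turn":[0,0,-0.029],"translation":[-6,-32,0],"hand":0.3}
    - {"turn":[0,0,-0.029],"translation":[-3,-18,0],"hand":0.3}
    - {"turn":[0,0,0],"translation":[0,0,0],"hand":0.3}
    - {"turn":[0,0,0],"translation":[0,0,0],"hand":0.3}
    - {"turn":[0,0,0],"translation":[0,0,0],"hand":0.3}

```text
time_s: 6.02
eef_pos: [579.6, 67.4, 148.2]
ee_rot: [-0.001, -0.029, 1.0, 0.0]
force: [-0.1, 0.4, -1.7]
grip_width: 0.488
grip_force: 40.9
```

```bash
python3 - <<'E'
from h import *
c=snap('wrist','w5'); p,R=tool(); print(p,c['s']['time_s']); go((580,66,140),183.3)
a=rect(c,p[:2],p[2]-10.4,30,.15); b=rect(c,p[:2],104,30,.15)
cv2.imwrite('pics/r5.png',np.hstack([a,b]))
E
```

```text
[579.63331126  67.71714327 148.49773905] 6.0167
pos [579.6  67.7 148.5] az -176.7 turn [ 0.0005 -0.0016  0.0002] trans(tool now) [-0.3 -1.7  8.5] trans(after turn) [-0.3 -1.7  8.5]
```

View pics/r5.png

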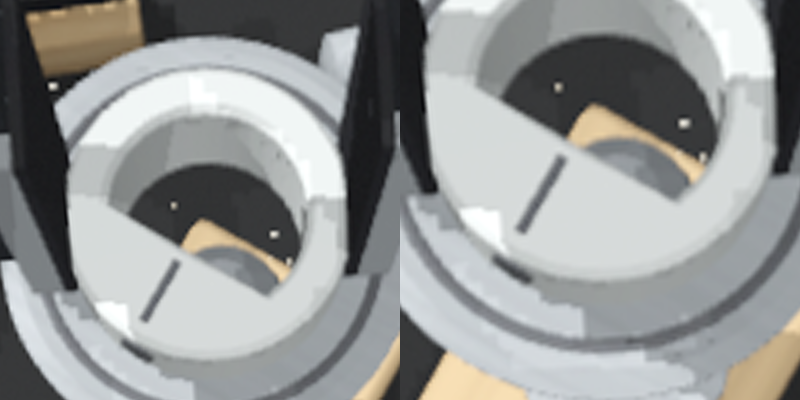

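The bore's flat is parallel to the block's edge. The shaft-top arc at crop (575–690,137–195) puts the shaft at about (579.8,65.7). I'll correct by about 2 mm and lower.

Emit:
move_arm:
  moves:
    - {"turn":[0,0,0],"translation":[-1,-2,5],"hand":0.3}
    - {"turn":[0,0,0],"translation":[0,0,8],"hand":0.3}
    - {"turn":[0,0,0],"translation":[0,0,8],"hand":0.3}
    - {"turn":[0,0,0],"translation":[0,0,8],"hand":0.3}
    - {"turn":[0,0,0],"translation":[0,0,8],"hand":0.3}
    - {"turn":[0,0,0],"translation":[0,0,3],"hand":0.3}
    - {"turn":[0,0,0],"translation":[0,0,0],"hand":0.3}
    - {"turn":[0,0,0],"translation":[0,0,0],"hand":0.3}

```text
time_s: 6.73
eef_pos: [581.4, 64.7, 109.3]
ee_rot: [-0.0, -0.029, 1.0, 0.0]
force: [0.2, -0.3, -1.1]
grip_width: 0.484
grip_force: 40.9
```

Emit:
move_arm:
  moves:
    - {"turn":[0,0,0],"translation":[0,0,8],"hand":0.3}
    - {"turn":[0,0,0],"translation":[0,0,10],"hand":0.3}
    - {"turn":[0,0,0],"translation":[0,0,10],"hand":0.3}
    - {"turn":[0,0,0],"translation":[0,0,8],"hand":0.3}
    - {"turn":[0,0,0],"translation":[0,0,8],"hand":0.3}
    - {"turn":[0,0,0],"translation":[0,0,0],"hand":0.3}
    - {"turn":[0,0,0],"translation":[0,0,0],"hand":0.3}

```text
time_s: 7.32
eef_pos: [581.2, 64.7, 64.8]
ee_rot: [-0.0, -0.029, 1.0, 0.0]
force: [0.1, -0.8, -1.2]
grip_width: 0.483
grip_force: 40.9
```

Still no contact force. I'll release the wheel and rise.

Emit:
move_arm:
  moves:
    - {"turn":[0,0,0],"translation":[0,0,0],"hand":0.7}
    - {"turn":[0,0,0],"translation":[0,0,0],"hand":0.95}
    - {"turn":[0,0,0],"translation":[0,0,0],"hand":0.95}
    - {"turn":[0,0,0],"translation":[0,0,0],"hand":0.95}
    - {"turn":[0,0,0],"translation":[0,0,0],"hand":0.95}
    - {"turn":[0,0,0],"translation":[0,0,-20],"hand":0.95}
    - {"turn":[0,0,0],"translation":[0,0,-30],"hand":0.95}
    - {"turn":[0,0,0],"translation":[0,0,-35],"hand":0.95}
    - {"turn":[0,0,0],"translation":[0,0,-30],"hand":0.95}
    - {"turn":[0,0,0],"translation":[0,0,0],"hand":0.95}

```text
time_s: 8.15
eef_pos: [583.6, 64.7, 186.9]
ee_rot: [0.005, -0.029, 1.0, -0.001]
force: [1.5, -0.2, 0.5]
grip_width: 0.95
grip_force: 0.0
```

```bash
python3 - <<'E'
from h import *
c=snap('wrist','w6'); p,R=tool(); print(p,c['s']['time_s'])
P=cloud(c); r=np.hypot(P[...,0]-580,P[...,1]-65.8)
for a,b in((25,33),(17,21)):
    m=(r>a)&(r<b)&(P[...,0]<575)&(P[...,2]<100); print(a,m.sum(),np.nanpercentile(P[...,2][m],[10,50,90]).round(1))
print(disc(c,(580,66),33,34),disc(c,(580,66),43,22))
go((433,-3,150),180)
E
```

```text
[582.55178186  64.67652094 183.59118556] 8.15
25 839 [31.8 33.1 34.1]
17 277 [41.6 43.  44. ]
[(np.float32(584.0), np.float32(59.0), np.float32(33.1))] [(np.float32(579.2), np.float32(65.5), np.float32(21.9))]
pos [582.6  64.7 183.6] az -176.7 turn [-0.0008  0.0064  0.0573] trans(tool now) [153.4 -59.   32.7] trans(after turn) [149.6 -67.7  33.6]
```

Wheel A is home: its disc is at 33 mm, its hub top at 43 mm, and it is centred. Next is the long spacer, which needs about +73° of turn between grasp and placing.

Emit:
move_arm:
  moves:
    - {"turn":[0,0,0],"translation":[20,-8,0],"hand":1}
    - {"turn":[0,0,0],"translation":[36,-14,0],"hand":1}
    - {"turn":[0,0,0],"translation":[36,-14,0],"hand":1}
    - {"turn":[0,0,0],"translation":[36,-14,0],"hand":1}
    - {"turn":[0,0,0],"translation":[25,-9,0],"hand":1}
    - {"turn":[0,0,0.12],"translation":[0,0,5],"hand":1}
    - {"turn":[0,0,0.12],"translation":[0,0,5],"hand":1}
    - {"turn":[0,0,0.12],"translation":[0,0,5],"hand":1}
    - {"turn":[0,0,0.12],"translation":[0,0,5],"hand":1}
    - {"turn":[0,0,0.12],"translation":[0,0,5],"hand":1}

```text
time_s: 9.03
eef_pos: [431.4, -2.8, 154.2]
ee_rot: [-0.001, 0.271, 0.963, -0.0]
force: [0.7, 0.5, -0.1]
grip_width: 1.002
grip_force: 0.0
```

Emit:
move_arm:
  moves:
    - {"turn":[0,0,0.086],"translation":[0,0,5],"hand":1}
    - {"turn":[0,0,0],"translation":[0,0,5],"hand":1}
    - {"turn":[0,0,0],"translation":[0,0,0],"hand":1}
    - {"turn":[0,0,0],"translation":[0,0,0],"hand":1}

```text
time_s: 9.37
eef_pos: [431.6, -2.8, 144.8]
ee_rot: [-0.001, 0.308, 0.951, -0.0]
force: [-0.1, -0.6, 0.2]
grip_width: 1.0
grip_force: 0.0
```

```bash
python3 - <<'E'
from h import *
c=snap('wrist','w7'); p,R=tool(); print(p,c['s']['time_s'],c['s']['joints'].round(2))
print(disc(c,(433,-3),26,22),disc(c,(433,-3),26,15),disc(c,(433,-3),26,14))
cv2.imwrite('pics/r7.png',rect(c,(433,-3),26,30,.1))
go((433,-2.7,50),144)
E
```

```text
[431.83996978  -2.89541017 145.18511641] 9.3667 [-0.28  0.23  1.9  -0.    1.   -1.22]
[(np.float32(432.8), np.float32(-3.2), np.float32(22.3))] [(np.float32(426.8), np.float32(1.0), np.float32(14.8))] None
pos [431.8  -2.9 145.2] az 144.1 turn [-0.0002 -0.0004  0.0016] trans(tool now) [-0.9  0.9 95.2] trans(after turn) [-0.8  0.8 95.2]
```

View pics/r7.png

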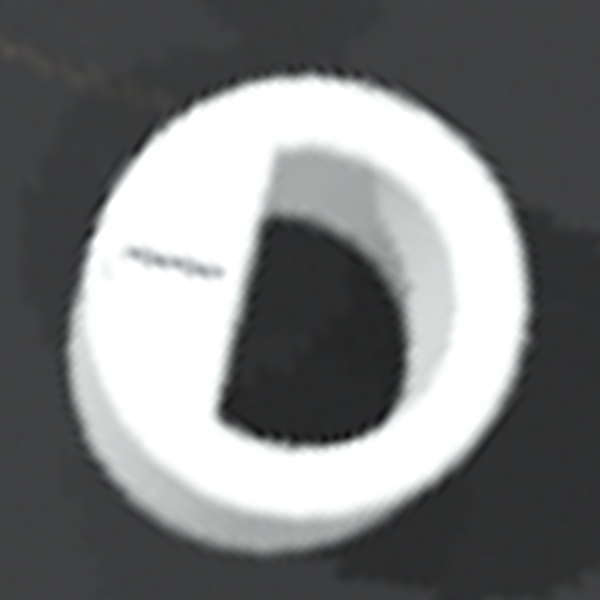

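The spacer's centre is at (432.8,-3.2) and its yaw is -102°. I'll descend and grip.

Emit:
move_arm:
  moves:
    - {"turn":[0,0,0],"translation":[-1,0.4,20],"hand":1}
    - {"turn":[0,0,0],"translation":[0,0,30],"hand":1}
    - {"turn":[0,0,0],"translation":[0,0,30],"hand":1}
    - {"turn":[0,0,0],"translation":[0,0,20],"hand":1}
    - {"turn":[0,0,0],"translation":[0,0,14],"hand":1}
    - {"turn":[0,0,0],"translation":[0,0,8],"hand":0.8}
    - {"turn":[0,0,0],"translation":[0,0,0],"hand":0.6}
    - {"turn":[0,0,0],"translation":[0,0,0],"hand":0.4}
    - {"turn":[0,0,0],"translation":[0,0,0],"hand":0.3}
    - {"turn":[0,0,0],"translation":[0,0,0],"hand":0.3}

```text
time_s: 10.25
eef_pos: [433.6, -3.3, 24.5]
ee_rot: [0.001, 0.309, 0.951, 0.0]
force: [-1.7, 0.3, 4.1]
grip_width: 0.501
grip_force: 41.0
```

Emit:
move_arm:
  moves:
    - {"turn":[0,0,0],"translation":[0,0,0],"hand":0.3}
    - {"turn":[0,0,0],"translation":[0,0,0],"hand":0.3}
    - {"turn":[0,0,0],"translation":[0,0,-8],"hand":0.3}
    - {"turn":[0,0,0],"translation":[0,0,-20],"hand":0.3}
    - {"turn":[0,0,0],"translation":[0,0,-30],"hand":0.3}
    - {"turn":[0,0,0],"translation":[0,0,-35],"hand":0.3}
    - {"turn":[0,0,0],"translation":[0,0,-30],"hand":0.3}
    - {"turn":[0,0,0],"translation":[0,0,-10],"hand":0.3}
    - {"turn":[0,0,0],"translation":[0,0,0],"hand":0.3}
    - {"turn":[0,0,0],"translation":[0,0,0],"hand":0.3}

```text
time_s: 11.08
eef_pos: [432.9, -3.1, 156.7]
ee_rot: [0.001, 0.309, 0.951, 0.0]
force: [0.1, 0.2, -1.2]
grip_width: 0.5
grip_force: 40.9
```

```bash
cat >> h.py <<'E'
def inhand(c,z0,z1,rout=22):
    """top-face plane in tool frame (points between z0..z1), circle centres rel. to TCP (tool axes)"""
    p=np.array(c['s']['eef_pos']); q=c['s']['ee_rot']; R=Ro.from_quat([q[1],q[2],q[3],q[0]]).as_matrix()
    L=(cloud(c)-p)@R; r=np.hypot(L[...,0],L[...,1]); m=(r>16)&(r<20)&(L[...,2]>z0)&(L[...,2]<z1)
    A=np.c_[L[m][:,:2],np.ones(m.sum())]; z=L[m][:,2]; e=np.ones(len(z),bool); k=None
    for _ in range(4):
        k=np.linalg.lstsq(A[e],z[e],rcond=None)[0]; e=abs(A@k-z)<1.5
    print('top plane',k.round(3),e.sum(),'az',np.degrees(np.arctan2(R[1,0],R[0,0])).round(1))
    for rr in(rout,15,14.5): print(rr,'centre - TCP, world:',[tuple(np.round(np.array(o[:2])-p[:2],1))+(o[2],) for o in disc(c,p[:2],p[2]-k[2],rr) or []])
    return k[2]
E
python3 - <<'E'
from h import *
c=snap('wrist','w8'); p=c['s']['eef_pos']; print(p,c['s']['time_s'],c['s']['grip_width'])
k=inhand(c,-12,12)
cv2.imwrite('pics/r8.png',rect(c,p[:2],p[2]-k,30,.1))
go((580.5,66,150),217)
E
```

```text
[432.85519312  -3.1366168  156.65037142] 11.0833 0.5000305037839566
top plane [-6.000e-03 -1.000e-03 -1.588e+00] 2137 az 144.0
22 centre - TCP, world: [(np.float64(-0.8), np.float64(0.5), np.float32(21.9))]
15 centre - TCP, world: [(np.float64(0.0), np.float64(-1.0), np.float32(14.8))]
14.5 centre - TCP, world: []
pos [432.5  -3.  155.8] az 144.0 turn [ 3.0000e-04 -1.0000e-03 -1.2745e+00] trans(tool now) [-79.1 142.9   5.7] trans(after turn) [-159.8  -33.9    5.8]
```

View pics/r8.png

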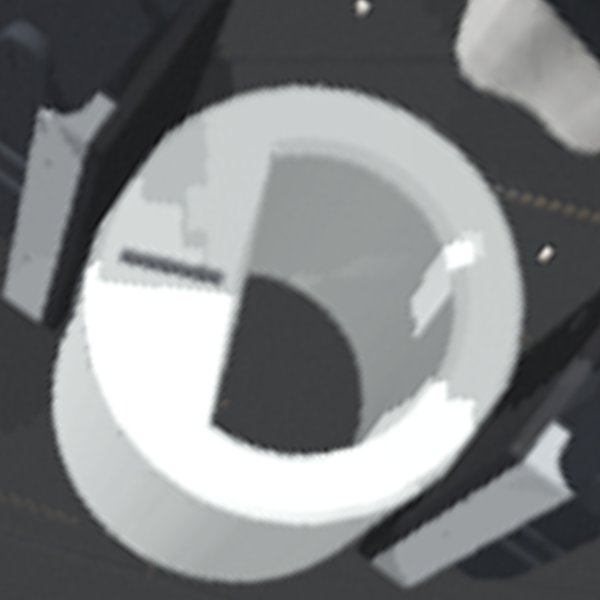

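The spacer is centred in the grip, level, yaw about -102.5°. I'll carry it over the shaft and turn it by +73°.

Emit:
move_arm:
  moves:
    - {"turn":[0,0,0],"translation":[-9,16,0],"hand":0.3}
    - {"turn":[0,0,0],"translation":[-18,33,0],"hand":0.3}
    - {"turn":[0,0,0],"translation":[-18,33,0],"hand":0.3}
    - {"turn":[0,0,0],"translation":[-18,33,0],"hand":0.3}
    - {"turn":[0,0,0],"translation":[-15.6,27.2,0],"hand":0.3}
    - {"turn":[0,0,-0.114],"translation":[0,0,0],"hand":0.3}
    - {"turn":[0,0,-0.116],"translation":[0,0,0],"hand":0.3}
    - {"turn":[0,0,-0.116],"translation":[0,0,0],"hand":0.3}
    - {"turn":[0,0,-0.116],"translation":[0,0,0],"hand":0.3}
    - {"turn":[0,0,-0.116],"translation":[0,0,0],"hand":0.3}

```text
time_s: 11.97
eef_pos: [579.5, 65.7, 154.4]
ee_rot: [-0.002, 0.022, 1.0, 0.0]
force: [0.6, 0.3, -0.0]
grip_width: 0.5
grip_force: 41.0
```

Emit:
move_arm:
  moves:
    - {"turn":[0,0,-0.116],"translation":[0,0,0],"hand":0.3}
    - {"turn":[0,0,-0.116],"translation":[0,0,0],"hand":0.3}
    - {"turn":[0,0,-0.116],"translation":[0,0,0],"hand":0.3}
    - {"turn":[0,0,-0.116],"translation":[0,0,0],"hand":0.3}
    - {"turn":[0,0,-0.116],"translation":[0,0,0],"hand":0.3}
    - {"turn":[0,0,-0.116],"translation":[0,0,0],"hand":0.3}
    - {"turn":[0,0,0],"translation":[0,0,0],"hand":0.3}
    - {"turn":[0,0,0],"translation":[0,0,0],"hand":0.3}

```text
time_s: 12.63
eef_pos: [579.7, 65.6, 155.0]
ee_rot: [-0.001, -0.315, 0.949, 0.0]
force: [0.2, 0.3, -1.0]
grip_width: 0.498
grip_force: 41.0
```

```bash
python3 - <<'E'
from h import *
go((579.7,65.7,100),217)
E
```

```text
pos [579.7  65.6 155. ] az -143.2 turn [ 0.0016 -0.0018 -0.0041] trans(tool now) [-0.2 -0.  55. ] trans(after turn) [-0.1  0.1 55. ]
```

Emit:
move_arm:
  moves:
    - {"turn":[0,0,0],"translation":[0,0,12],"hand":0.3}
    - {"turn":[0,0,0],"translation":[0,0,10],"hand":0.3}
    - {"turn":[0,0,0],"translation":[0,0,8],"hand":0.3}
    - {"turn":[0,0,0],"translation":[0,0,8],"hand":0.3}
    - {"turn":[0,0,0],"translation":[0,0,4],"hand":0.3}
    - {"turn":[0,0,0],"translation":[0,0,0],"hand":0.3}
    - {"turn":[0,0,0],"translation":[0,0,0],"hand":0.3}

```text
time_s: 13.22
eef_pos: [580.2, 65.6, 114.3]
ee_rot: [-0.0, -0.317, 0.948, 0.0]
force: [-0.3, 0.4, -0.6]
grip_width: 0.497
grip_force: 41.0
```

Emit:
move_arm:
  moves:
    - {"turn":[0,0,0],"translation":[0,0,10],"hand":0.3}
    - {"turn":[0,0,0],"translation":[0,0,10],"hand":0.3}
    - {"turn":[0,0,0],"translation":[0,0,10],"hand":0.3}
    - {"turn":[0,0,0],"translation":[0,0,8],"hand":0.3}
    - {"turn":[0,0,0],"translation":[0,0,3],"hand":0.3}
    - {"turn":[0,0,0],"translation":[0,0,0],"hand":0.3}
    - {"turn":[0,0,0],"translation":[0,0,0],"hand":0.3}

```text
time_s: 13.8
eef_pos: [580.3, 65.6, 73.3]
ee_rot: [-0.0, -0.317, 0.948, 0.0]
force: [1.1, 0.1, -0.4]
grip_width: 0.497
grip_force: 41.0
```

Emit:
move_arm:
  moves:
    - {"turn":[0,0,0],"translation":[0,0,0],"hand":0.7}
    - {"turn":[0,0,0],"translation":[0,0,0],"hand":0.95}
    - {"turn":[0,0,0],"translation":[0,0,0],"hand":0.95}
    - {"turn":[0,0,0],"translation":[0,0,0],"hand":0.95}
    - {"turn":[0,0,0],"translation":[0,0,0],"hand":0.95}
    - {"turn":[0,0,0],"translation":[0,0,-20],"hand":0.95}
    - {"turn":[0,0,0],"translation":[0,0,-30],"hand":0.95}
    - {"turn":[0,0,0],"translation":[0,0,-35],"hand":0.95}
    - {"turn":[0,0,0],"translation":[0,0,-25],"hand":0.95}
    - {"turn":[0,0,0],"translation":[0,0,0],"hand":0.95}

```text
time_s: 14.63
eef_pos: [582.2, 65.5, 189.1]
ee_rot: [0.004, -0.317, 0.948, -0.002]
force: [-0.1, -0.3, 1.1]
grip_width: 0.949
grip_force: 0.0
```

```bash
cat >> h.py <<'E'
def stack(c):
    P=cloud(c); o=c['s']['eef_pos']; q=c['s']['ee_rot']; R=Ro.from_quat([q[1],q[2],q[3],q[0]]).as_matrix()
    d=P[...,:2]-[580,65.6]; r=np.hypot(*np.moveaxis(d,-1,0)); side=d@R[:2,0]>2
    for a,b in((25,33),(15,20)):
        m=(r>a)&(r<b)&side&(P[...,2]<110); print(a,m.sum(),np.nanpercentile(P[...,2][m],[10,50,90]).round(1))
E
python3 - <<'E'
from h import *
c=snap('wrist','w9'); print(c['s']['eef_pos'],c['s']['time_s']); stack(c)
print(disc(c,(580,66),69,22)); go((432,-280,180),180)
T=load('top0'); print(disc(T,(432,-280),5,34),disc(T,(432,-280),15,22), disc(T,(548,228),5,34))
E
```

```text
[582.16319452  65.51213113 189.08346109] 14.6333
25 852 [32.2 33.2 34.1]
15 374 [68.4 69.2 70. ]
[(np.float32(579.0), np.float32(64.2), np.float32(21.9)), (np.float32(572.5), np.float32(57.2), np.float32(22.4))]
pos [581.2  65.6 186. ] az -143.0 turn [-0.0022  0.0051  0.6453] trans(tool now) [ 327.  -186.3    5.4] trans(after turn) [ 149.2 -345.6    6. ]
[(np.float32(430.5), np.float32(-282.2), np.float32(34.3))] [(np.float32(430.0), np.float32(-282.5), np.float32(22.3))] [(np.float32(550.2), np.float32(230.5), np.float32(33.3))]
```

The spacer is home, with its top at 69 mm. On to wheel B.

Emit:
move_arm:
  moves:
    - {"turn":[0,0,0],"translation":[20,-11,0],"hand":1}
    - {"turn":[0,0,0],"translation":[35,-20,0],"hand":1}
    - {"turn":[0,0,0],"translation":[35,-20,0],"hand":1}
    - {"turn":[0,0,0],"translation":[35,-20,0],"hand":1}
    - {"turn":[0,0,0],"translation":[35,-20,0],"hand":1}
    - {"turn":[0,0,0],"translation":[35,-20,0],"hand":1}
    - {"turn":[0,0,0],"translation":[35,-20,0],"hand":1}
    - {"turn":[0,0,0],"translation":[35,-20,0],"hand":1}
    - {"turn":[0,0,0],"translation":[35,-20,0],"hand":1}
    - {"turn":[0,0,0],"translation":[27,-16,0],"hand":1}

```text
time_s: 15.52
eef_pos: [449.0, -258.1, 181.6]
ee_rot: [-0.017, -0.294, 0.956, -0.01]
force: [0.7, 1.0, -0.4]
grip_width: 1.0
grip_force: 0.0
```

Emit:
move_arm:
  moves:
    - {"turn":[0,0,0.117],"translation":[0,0,4],"hand":1}
    - {"turn":[0,0,0.117],"translation":[0,0,4],"hand":1}
    - {"turn":[0,0,0.117],"translation":[0,0,4],"hand":1}
    - {"turn":[0,0,0.117],"translation":[0,0,4],"hand":1}
    - {"turn":[0,0,0.117],"translation":[0,0,4],"hand":1}
    - {"turn":[0,0,0.117],"translation":[0,0,4],"hand":1}
    - {"turn":[0,0,0.117],"translation":[0,0,4],"hand":1}
    - {"turn":[0,0,0.117],"translation":[0,0,4],"hand":1}
    - {"turn":[0,0,0.117],"translation":[0,0,4],"hand":1}
    - {"turn":[0,0,0.117],"translation":[0,0,4],"hand":1}

```text
time_s: 16.35
eef_pos: [449.1, -256.9, 141.3]
ee_rot: [-0.009, 0.283, 0.959, -0.018]
force: [-0.1, -0.5, -0.7]
grip_width: 1.001
grip_force: 0.0
```

Emit:
move_arm:
  moves:
    - {"turn":[0,0,0],"translation":[0,0,0],"hand":1}
    - {"turn":[0,0,0],"translation":[0,0,0],"hand":1}

```text
time_s: 16.52
eef_pos: [449.2, -257.0, 141.9]
ee_rot: [-0.009, 0.279, 0.96, -0.018]
force: [-0.2, 0.9, -0.6]
grip_width: 0.996
grip_force: 0.0
```

```bash
python3 - <<'E'
from h import *
c=snap('wrist','w10'); p,R=tool(); print(p,c['s']['time_s'],c['s']['joints'].round(2))
xy=(431,-281)
print(disc(c,xy,5,34),disc(c,xy,15,22),disc(c,xy,15,15))
cv2.imwrite('pics/r10.png',rect(c,xy,15,30,.1))
go((431,-281,23),150)
E
```

```text
[ 449.38700104 -257.1209542   142.31331424] 16.5167 [-0.73  0.41  1.66 -0.05  1.07 -1.71]
[(np.float32(431.5), np.float32(-286.0), np.float32(34.2))] [(np.float32(431.2), np.float32(-285.0), np.float32(22.2))] [(np.float32(431.2), np.float32(-285.5), np.float32(14.8))]
pos [ 449.4 -257.1  142.3] az 147.6 turn [-0.039  -0.0065 -0.0414] trans(tool now) [  2.1 -25.3 120.4] trans(after turn) [  4.  -29.9 119.3]
```

View pics/r10.png

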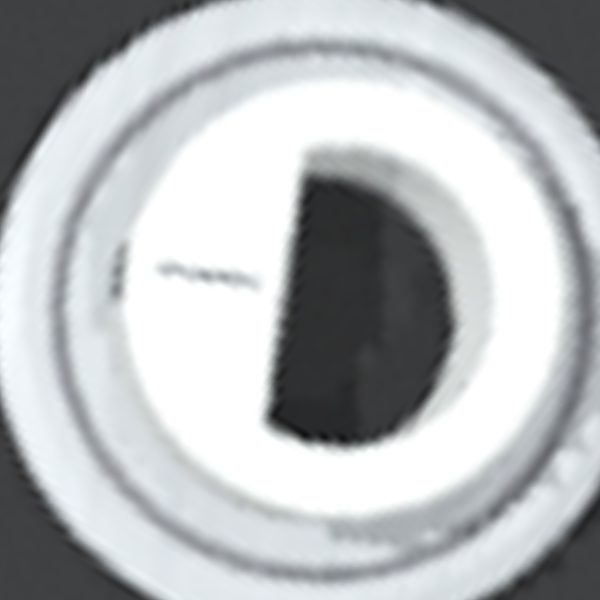

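Wheel B is at about (431.3,-285.2), yaw about -97.5°. The tool has picked up a 2° tilt, so I'll level it while centring.

Emit:
move_arm:
  moves:
    - {"turn":[-0.039,-0.0065,-0.041],"translation":[0,0,0],"hand":1}
    - {"turn":[0,0,0],"translation":[0.4,-8.4,10],"hand":1}
    - {"turn":[0,0,0],"translation":[0.4,-8.4,15],"hand":1}
    - {"turn":[0,0,0],"translation":[0.4,-8.4,15],"hand":1}
    - {"turn":[0,0,0],"translation":[0.4,-8.2,15],"hand":1}
    - {"turn":[0,0,0],"translation":[0,0,10],"hand":1}
    - {"turn":[0,0,0],"translation":[0,0,0],"hand":1}
    - {"turn":[0,0,0],"translation":[0,0,0],"hand":1}

```text
time_s: 17.23
eef_pos: [431.4, -285.2, 77.6]
ee_rot: [0.0, 0.261, 0.965, -0.0]
force: [0.4, -0.0, -0.1]
grip_width: 0.998
grip_force: 0.0
```

```bash
python3 - <<'E'
from h import *
c=snap('wrist','w11'); p,R=tool(); print(p,c['s']['time_s'])
xy=(431,-285)
print(disc(c,xy,5,34),disc(c,xy,15,22),disc(c,xy,15,15))
go((431.2,-285.2,22.5),150)
E
```

```text
[ 431.71708763 -285.33062108   78.1655711 ] 17.2333
[(np.float32(429.8), np.float32(-283.8), np.float32(33.3))] [(np.float32(430.2), np.float32(-285.8), np.float32(22.2))] [(np.float32(431.0), np.float32(-284.8), np.float32(15.1))]
pos [ 431.7 -285.3   78.2] az 149.8 turn [-0.0006  0.0015 -0.0034] trans(tool now) [ 0.6 -0.1 55.7] trans(after turn) [ 0.5 -0.1 55.7]
```

Emit:
move_arm:
  moves:
    - {"turn":[0,0,0],"translation":[0.6,0,18],"hand":1}
    - {"turn":[0,0,0],"translation":[0,0,18],"hand":1}
    - {"turn":[0,0,0],"translation":[0,0,12],"hand":1}
    - {"turn":[0,0,0],"translation":[0,0,7],"hand":1}
    - {"turn":[0,0,0],"translation":[0,0,0],"hand":0.7}
    - {"turn":[0,0,0],"translation":[0,0,0],"hand":0.5}
    - {"turn":[0,0,0],"translation":[0,0,0],"hand":0.3}
    - {"turn":[0,0,0],"translation":[0,0,0],"hand":0.3}
    - {"turn":[0,0,0],"translation":[0,0,0],"hand":0.3}
    - {"turn":[0,0,0],"translation":[0,0,0],"hand":0.3}

```text
time_s: 18.12
eef_pos: [431.5, -285.5, 24.1]
ee_rot: [0.001, 0.261, 0.965, -0.001]
force: [-1.7, 1.2, 6.7]
grip_width: 0.49
grip_force: 39.7
```

Emit:
move_arm:
  moves:
    - {"turn":[0,0,0],"translation":[0,0,0],"hand":0.3}
    - {"turn":[0,0,0],"translation":[0,0,-6],"hand":0.3}
    - {"turn":[0,0,0],"translation":[0,0,-14],"hand":0.3}
    - {"turn":[0,0,0],"translation":[0,0,-25],"hand":0.3}
    - {"turn":[0,0,0],"translation":[0,0,-35],"hand":0.3}
    - {"turn":[0,0,0],"translation":[0,0,-35],"hand":0.3}
    - {"turn":[0,0,0],"translation":[0,0,-15],"hand":0.3}
    - {"turn":[0,0,0],"translation":[0,0,-5],"hand":0.3}
    - {"turn":[0,0,0],"translation":[0,0,0],"hand":0.3}
    - {"turn":[0,0,0],"translation":[0,0,0],"hand":0.3}

```text
time_s: 18.95
eef_pos: [430.5, -284.6, 156.9]
ee_rot: [-0.0, 0.261, 0.965, 0.0]
force: [0.3, 0.5, -2.1]
grip_width: 0.486
grip_force: 40.9
```

```bash
python3 - <<'E'
from h import *
c=snap('wrist','w12'); p=c['s']['eef_pos']; print(p,c['s']['time_s'],c['s']['grip_width'],c['s']['grip_force'])
k=inhand(c,0,16)
cv2.imwrite('pics/r12.png',rect(c,p[:2],p[2]-k,30,.1))
go((580,65.6,155),218)
E
```

```text
[ 430.46706609 -284.6460122   156.9111477 ] 18.95 0.48600885237598085 40.88851605076343
top plane [-9.000e-03 -0.000e+00  9.152e+00] 1839 az 149.8
22 centre - TCP, world: [(np.float64(-0.8), np.float64(0.7), np.float32(22.0))]
15 centre - TCP, world: [(np.float64(0.0), np.float64(-0.5), np.float32(15.0)), (np.float64(-7.0), np.float64(3.7), np.float32(14.8))]
14.5 centre - TCP, world: [(np.float64(-1.0), np.float64(-0.3), np.float32(15.0))]
pos [ 430.3 -284.5  156.5] az 149.8 turn [ 1.2000e-03 -9.0000e-04 -1.1909e+00] trans(tool now) [ 47.  377.9   1.7] trans(after turn) [-333.5  183.8    1.5]
```

View pics/r12.png

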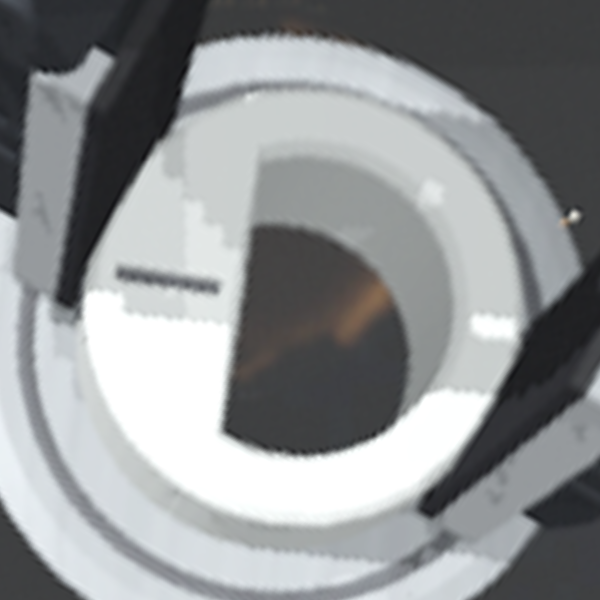

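Wheel B is held level and centred, yaw about -98°. I'll carry it to the shaft and turn it by +68.5°.

Emit:
move_arm:
  moves:
    - {"turn":[0,0,0],"translation":[2,15,0],"hand":0.3}
    - {"turn":[0,0,0],"translation":[3,27,0],"hand":0.3}
    - {"turn":[0,0,0],"translation":[3,28,0],"hand":0.3}
    - {"turn":[0,0,0],"translation":[4,28,0],"hand":0.3}
    - {"turn":[0,0,0],"translation":[4,28,0],"hand":0.3}
    - {"turn":[0,0,0],"translation":[4,28,0],"hand":0.3}
    - {"turn":[0,0,0],"translation":[4,28,0],"hand":0.3}
    - {"turn":[0,0,0],"translation":[4,28,0],"hand":0.3}
    - {"turn":[0,0,0],"translation":[4,28,0],"hand":0.3}
    - {"turn":[0,0,0],"translation":[4,28,0],"hand":0.3}

```text
time_s: 19.83
eef_pos: [533.5, -35.6, 156.1]
ee_rot: [-0.001, 0.261, 0.965, -0.0]
force: [0.5, -0.9, -0.7]
grip_width: 0.487
grip_force: 40.9
```

Emit:
move_arm:
  moves:
    - {"turn":[0,0,0],"translation":[4,28,0],"hand":0.3}
    - {"turn":[0,0,0],"translation":[3,28,0],"hand":0.3}
    - {"turn":[0,0,0],"translation":[2,28,0],"hand":0.3}
    - {"turn":[0,0,0],"translation":[2,28,0],"hand":0.3}
    - {"turn":[0,0,-0.1],"translation":[0,0,0],"hand":0.3}
    - {"turn":[0,0,-0.11],"translation":[0,0,0],"hand":0.3}
    - {"turn":[0,0,-0.11],"translation":[0,0,0],"hand":0.3}
    - {"turn":[0,0,-0.11],"translation":[0,0,0],"hand":0.3}
    - {"turn":[0,0,-0.11],"translation":[0,0,0],"hand":0.3}
    - {"turn":[0,0,-0.11],"translation":[0,0,0],"hand":0.3}

```text
time_s: 20.67
eef_pos: [579.9, 65.3, 155.8]
ee_rot: [-0.001, -0.064, 0.998, -0.0]
force: [0.5, -0.0, -1.7]
grip_width: 0.489
grip_force: 41.0
```

Emit:
move_arm:
  moves:
    - {"turn":[0,0,-0.11],"translation":[0,0,0],"hand":0.3}
    - {"turn":[0,0,-0.11],"translation":[0,0,0],"hand":0.3}
    - {"turn":[0,0,-0.11],"translation":[0,0,0],"hand":0.3}
    - {"turn":[0,0,-0.11],"translation":[0,0,0],"hand":0.3}
    - {"turn":[0,0,-0.105],"translation":[0,0,0],"hand":0.3}
    - {"turn":[0,0,0],"translation":[0,0,0],"hand":0.3}
    - {"turn":[0,0,0],"translation":[0,0,0],"hand":0.3}

```text
time_s: 21.25
eef_pos: [580.1, 65.2, 156.4]
ee_rot: [-0.001, -0.326, 0.945, -0.0]
force: [-0.4, -0.2, -2.1]
grip_width: 0.489
grip_force: 41.0
```

```bash
python3 - <<'E'
from h import *
go((580,65.9,100),218.4)
E
```

```text
pos [580.1  65.2 156.4] az -141.9 turn [ 0.0005 -0.0015 -0.006 ] trans(tool now) [-0.4  0.6 56.4] trans(after turn) [-0.3  0.6 56.4]
```

Emit:
move_arm:
  moves:
    - {"turn":[0,0,0],"translation":[-0.3,0.5,12],"hand":0.3}
    - {"turn":[0,0,0],"translation":[0,0,10],"hand":0.3}
    - {"turn":[0,0,0],"translation":[0,0,8],"hand":0.3}
    - {"turn":[0,0,0],"translation":[0,0,8],"hand":0.3}
    - {"turn":[0,0,0],"translation":[0,0,6],"hand":0.3}
    - {"turn":[0,0,0],"translation":[0,0,3],"hand":0.3}
    - {"turn":[0,0,0],"translation":[0,0,0],"hand":0.3}
    - {"turn":[0,0,0],"translation":[0,0,0],"hand":0.3}

```text
time_s: 21.92
eef_pos: [580.7, 65.8, 110.8]
ee_rot: [0.0, -0.327, 0.945, -0.001]
force: [-0.1, -0.6, -0.9]
grip_width: 0.488
grip_force: 41.0
```

Emit:
move_arm:
  moves:
    - {"turn":[0,0,0],"translation":[0,0,5],"hand":0.3}
    - {"turn":[0,0,0],"translation":[0,0,5],"hand":0.3}
    - {"turn":[0,0,0],"translation":[0,0,0],"hand":0.3}
    - {"turn":[0,0,0],"translation":[0,0,0],"hand":0.3}

```text
time_s: 22.25
eef_pos: [580.4, 65.8, 100.4]
ee_rot: [-0.0, -0.327, 0.945, -0.0]
force: [-0.7, -0.2, -1.1]
grip_width: 0.492
grip_force: 41.0
```

Emit:
move_arm:
  moves:
    - {"turn":[0,0,0],"translation":[0,0,3],"hand":0.3}
    - {"turn":[0,0,0],"translation":[0,0,0],"hand":0.7}
    - {"turn":[0,0,0],"translation":[0,0,0],"hand":0.95}
    - {"turn":[0,0,0],"translation":[0,0,0],"hand":0.95}
    - {"turn":[0,0,0],"translation":[0,0,0],"hand":0.95}
    - {"turn":[0,0,0],"translation":[0,0,0],"hand":0.95}
    - {"turn":[0,0,0],"translation":[0,0,-20],"hand":0.95}
    - {"turn":[0,0,0],"translation":[0,0,-30],"hand":0.95}
    - {"turn":[0,0,0],"translation":[0,0,-30],"hand":0.95}
    - {"turn":[0,0,0],"translation":[0,0,-10],"hand":0.95}

```text
time_s: 23.08
eef_pos: [581.8, 65.8, 192.2]
ee_rot: [0.003, -0.328, 0.945, -0.002]
force: [0.1, 0.6, 0.9]
grip_width: 0.949
grip_force: 0.0
```

```bash
python3 - <<'E'
from h import *
c=snap('wrist','w13'); print(c['s']['eef_pos'],c['s']['time_s']); stack(c)
print(disc(c,(580,66),84,22)); go((441.5,127,150),240)
E
```

```text
[581.79849909  65.79056512 192.18947729] 23.0833
25 1393 [33.  73.8 74.9]
15 416 [83.3 84.2 85. ]
[(np.float32(580.0), np.float32(66.8), np.float32(22.3))]
pos [582.   65.8 192.3] az -141.8 turn [-0.0072  0.0043 -0.3797] trans(tool now) [ 72.7 135.3  41. ] trans(after turn) [ 17.2 152.2  42.3]
```

Wheel B is seated, hub top at 84 mm. Now the collar, gripped across its hollows at tool azimuth about 221.5°, so that it ends near 150.5°.

Emit:
move_arm:
  moves:
    - {"turn":[0,0,0],"translation":[8,15,0],"hand":1}
    - {"turn":[0,0,0],"translation":[15,28,0],"hand":1}
    - {"turn":[0,0,0],"translation":[15,28,0],"hand":1}
    - {"turn":[0,0,0],"translation":[15,28,10],"hand":1}
    - {"turn":[0,0,0],"translation":[15,28,20],"hand":1}
    - {"turn":[0,0,0],"translation":[4.7,8.3,15],"hand":1}
    - {"turn":[-0.007,0.004,-0.058],"translation":[0,0,0],"hand":1}
    - {"turn":[0,0,0],"translation":[0,0,0],"hand":1}
    - {"turn":[0,0,0],"translation":[0,0,0],"hand":1}

```text
time_s: 23.88
eef_pos: [439.7, 127.0, 142.1]
ee_rot: [-0.003, -0.354, 0.935, 0.002]
force: [0.0, -0.2, 0.1]
grip_width: 0.999
grip_force: 0.0
```

```bash
python3 - <<'E'
from h import *
c=snap('wrist','w14'); p,R=tool(); print(p,c['s']['time_s'],c['s']['joints'].round(2))
xy=(441.5,127); print(disc(c,xy,14,15),disc(c,xy,14,23.5))
cv2.imwrite('pics/r14.png',rect(c,xy,14,30,.1))
go((441.5,127,22),221.5)
E
```

```text
[439.9562209  126.9487556  142.35789019] 23.8833 [ 0.02  0.29  1.83  0.    1.02 -2.27]
[(np.float32(441.2), np.float32(126.8), np.float32(15.1))] [(np.float32(440.5), np.float32(125.8), np.float32(23.4))]
pos [440.  126.9 142.4] az -138.5 turn [ 0.0057 -0.0035 -0.0007] trans(tool now) [ -1.6  -1.7 120.3] trans(after turn) [ -1.2  -1.  120.4]
```

View pics/r14.png

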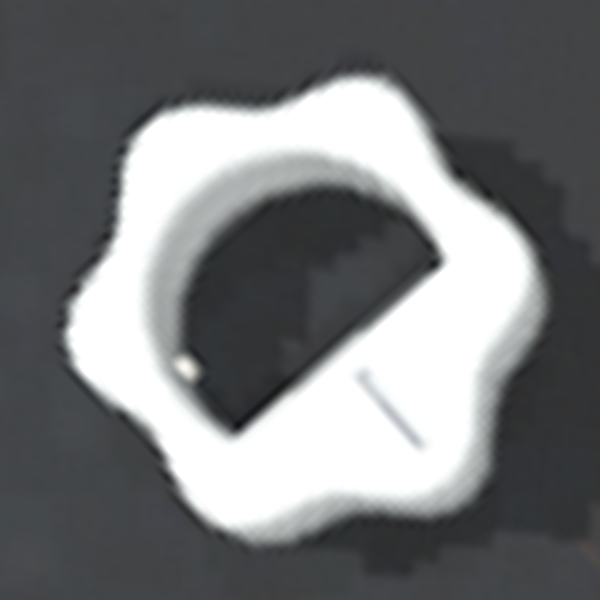

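The collar's centre is at (441,126.7), yaw about 40.6°. The hollows are aligned with the fingers, so I'll grip it.

Emit:
move_arm:
  moves:
    - {"turn":[0.0057,-0.0035,0.01],"translation":[-0.6,-0.8,10],"hand":1}
    - {"turn":[0,0,0],"translation":[0,0,25],"hand":1}
    - {"turn":[0,0,0],"translation":[0,0,30],"hand":1}
    - {"turn":[0,0,0],"translation":[0,0,25],"hand":1}
    - {"turn":[0,0,0],"translation":[0,0,18],"hand":1}
    - {"turn":[0,0,0],"translation":[0,0,13],"hand":1}
    - {"turn":[0,0,0],"translation":[0,0,0],"hand":0.7}
    - {"turn":[0,0,0],"translation":[0,0,0],"hand":0.5}
    - {"turn":[0,0,0],"translation":[0,0,0],"hand":0.3}
    - {"turn":[0,0,0],"translation":[0,0,0],"hand":0.25}

```text
time_s: 24.77
eef_pos: [441.4, 126.8, 22.7]
ee_rot: [0.001, -0.35, 0.937, -0.0]
force: [-5.8, -2.5, 16.5]
grip_width: 0.471
grip_force: 38.7
```

Emit:
move_arm:
  moves:
    - {"turn":[0,0,0],"translation":[0,0,0],"hand":0.25}
    - {"turn":[0,0,0],"translation":[0,0,0],"hand":0.25}
    - {"turn":[0,0,0],"translation":[0,0,-6],"hand":0.25}
    - {"turn":[0,0,0],"translation":[0,0,-14],"hand":0.25}
    - {"turn":[0,0,0],"translation":[0,0,-25],"hand":0.25}
    - {"turn":[0,0,0],"translation":[0,0,-35],"hand":0.25}
    - {"turn":[0,0,0],"translation":[0,0,-35],"hand":0.25}
    - {"turn":[0,0,0],"translation":[0,0,-20],"hand":0.25}
    - {"turn":[0,0,0],"translation":[0,0,0],"hand":0.25}
    - {"turn":[0,0,0],"translation":[0,0,0],"hand":0.25}

```text
time_s: 25.6
eef_pos: [440.9, 127.0, 157.9]
ee_rot: [0.001, -0.35, 0.937, -0.0]
force: [-0.2, 0.2, -1.7]
grip_width: 0.467
grip_force: 40.5
```

```bash
python3 - <<'E'
from h import *
c=snap('wrist','w15'); p=c['s']['eef_pos']; print(p,c['s']['time_s'],c['s']['grip_width'],c['s']['grip_force'])
k=inhand(c,-5,16,23.5)
cv2.imwrite('pics/r15.png',rect(c,p[:2],p[2]-k,30,.1))
go((580.2,65.7,155),150.5)
E
```

```text
[440.90675172 126.96111399 157.87371927] 25.6 0.466966926167439 40.50082284986274
top plane [ 4.000e-03 -3.000e-03  8.788e+00] 1812 az -139.0
23.5 centre - TCP, world: []
15 centre - TCP, world: [(np.float64(0.8), np.float64(0.2), np.float32(14.9))]
14.5 centre - TCP, world: [(np.float64(0.3), np.float64(-0.3), np.float32(14.8))]
pos [440.3 126.9 156.6] az -139.0 turn [1.0000e-04 1.0000e-04 1.2302e+00] trans(tool now) [ -65.5 -138.     1.7] trans(after turn) [-151.9   15.6    1.6]
```

View pics/r15.png

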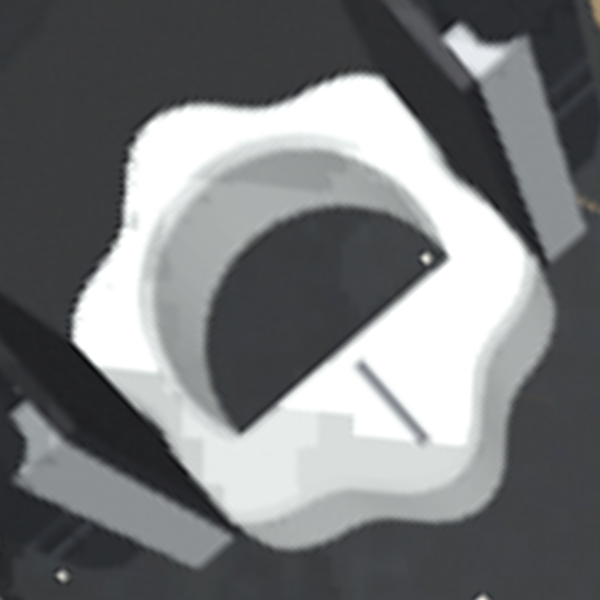

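The collar is held level, bore centred to about 0.5 mm, yaw 40.2°. I'll carry it over and turn it by -69.7°.

Emit:
move_arm:
  moves:
    - {"turn":[0,0,0],"translation":[-7,-14,0],"hand":0.25}
    - {"turn":[0,0,0],"translation":[-13,-27.5,0],"hand":0.25}
    - {"turn":[0,0,0],"translation":[-13,-28,0],"hand":0.25}
    - {"turn":[0,0,0],"translation":[-13,-28,0],"hand":0.25}
    - {"turn":[0,0,0],"translation":[-13,-28,0],"hand":0.25}
    - {"turn":[0,0,0],"translation":[-6.5,-12,0],"hand":0.25}
    - {"turn":[0,0,0.11],"translation":[0,0,0],"hand":0.25}
    - {"turn":[0,0,0.11],"translation":[0,0,0],"hand":0.25}
    - {"turn":[0,0,0.11],"translation":[0,0,0],"hand":0.25}
    - {"turn":[0,0,0.11],"translation":[0,0,0],"hand":0.25}

```text
time_s: 26.48
eef_pos: [579.6, 66.0, 154.7]
ee_rot: [-0.002, -0.134, 0.991, 0.0]
force: [-0.5, 0.7, -0.7]
grip_width: 0.467
grip_force: 40.5
```

Emit:
move_arm:
  moves:
    - {"turn":[0,0,0.11],"translation":[0,0,0],"hand":0.25}
    - {"turn":[0,0,0.11],"translation":[0,0,0],"hand":0.25}
    - {"turn":[0,0,0.11],"translation":[0,0,0],"hand":0.25}
    - {"turn":[0,0,0.11],"translation":[0,0,0],"hand":0.25}
    - {"turn":[0,0,0.11],"translation":[0,0,0],"hand":0.25}
    - {"turn":[0,0,0.11],"translation":[0,0,0],"hand":0.25}
    - {"turn":[0,0,0.117],"translation":[0,0,0],"hand":0.25}
    - {"turn":[0,0,0],"translation":[0,0,0],"hand":0.25}
    - {"turn":[0,0,0],"translation":[0,0,0],"hand":0.25}

```text
time_s: 27.23
eef_pos: [579.8, 66.1, 155.4]
ee_rot: [-0.001, 0.247, 0.969, -0.0]
force: [0.9, -0.2, -0.4]
grip_width: 0.466
grip_force: 40.5
```

```bash
python3 - <<'E'
from h import *
go((580,66,100),151.3)
E
```

```text
pos [579.8  66.1 155.4] az 151.4 turn [-0.0009 -0.0022  0.0026] trans(tool now) [-0.4  0.1 55.4] trans(after turn) [-0.2  0.  55.4]
```

Emit:
move_arm:
  moves:
    - {"turn":[0,0,0],"translation":[0,0,12],"hand":0.25}
    - {"turn":[0,0,0],"translation":[0,0,10],"hand":0.25}
    - {"turn":[0,0,0],"translation":[0,0,8],"hand":0.25}
    - {"turn":[0,0,0],"translation":[0,0,7],"hand":0.25}
    - {"turn":[0,0,0],"translation":[0,0,5],"hand":0.25}
    - {"turn":[0,0,0],"translation":[0,0,2],"hand":0.25}
    - {"turn":[0,0,0],"translation":[0,0,0],"hand":0.25}
    - {"turn":[0,0,0],"translation":[0,0,0],"hand":0.25}

```text
time_s: 27.9
eef_pos: [580.4, 66.1, 112.7]
ee_rot: [0.0, 0.248, 0.969, 0.0]
force: [0.8, 0.4, -0.6]
grip_width: 0.472
grip_force: 40.5
```

Emit:
move_arm:
  moves:
    - {"turn":[0,0,0],"translation":[0,0,3],"hand":0.25}
    - {"turn":[0,0,0],"translation":[0,0,0],"hand":0.25}
    - {"turn":[0,0,0],"translation":[0,0,0],"hand":0.6}
    - {"turn":[0,0,0],"translation":[0,0,0],"hand":0.95}
    - {"turn":[0,0,0],"translation":[0,0,0],"hand":0.95}
    - {"turn":[0,0,0],"translation":[0,0,0],"hand":0.95}
    - {"turn":[0,0,0],"translation":[0,0,0],"hand":0.95}
    - {"turn":[0,0,0],"translation":[0,0,-20],"hand":0.95}
    - {"turn":[0,0,0],"translation":[0,0,-30],"hand":0.95}
    - {"turn":[0,0,0],"translation":[0,0,-30],"hand":0.95}

```text
time_s: 28.73
eef_pos: [579.8, 66.1, 190.0]
ee_rot: [-0.001, 0.248, 0.969, -0.0]
force: [1.1, 0.2, 0.7]
grip_width: 0.953
grip_force: 0.0
```

Emit:
move_arm:
  moves:
    - {"turn":[0,0,0],"translation":[0,0,0],"hand":0.95}
    - {"turn":[0,0,0],"translation":[0,0,0],"hand":0.95}
    - {"turn":[0,0,0],"translation":[0,0,0],"hand":0.95}

```text
time_s: 28.98
eef_pos: [579.9, 66.1, 188.7]
ee_rot: [-0.001, 0.248, 0.969, -0.0]
force: [-0.5, -0.2, 0.4]
grip_width: 0.95
grip_force: 0.0
```

```bash
python3 - <<'E'
from h import *
c=snap('wrist','w16'); s=c['s']; print(s['eef_pos'],s['time_s'],s['force']); stack(c)
P=cloud(c); r=np.hypot(P[...,0]-580,P[...,1]-65.6); m=(r>16)&(r<19)&(P[...,2]>88)&(P[...,2]<115)
A=np.c_[P[m][:,:2]-[580,65.6],np.ones(m.sum())]; print(m.sum(),np.linalg.lstsq(A,P[m][:,2],rcond=None)[0].round(3))
print('bore',disc(c,(580,66),98,15))
cv2.imwrite('pics/c16.png',cv2.resize(c['image'],None,fx=1.2,fy=1.2))
E
```

```text
[579.85173015  66.0841571  188.6977804 ] 28.9833 [-0.52254386 -0.16180736  0.40790596]
25 1540 [32.2 73.7 74.8]
15 577 [88.3 97.8 98.8]
755 [-4.3000e-02  1.8000e-02  9.7108e+01]
bore [(np.float32(579.8), np.float32(65.5), np.float32(15.3))]
```

View pics/c16.png

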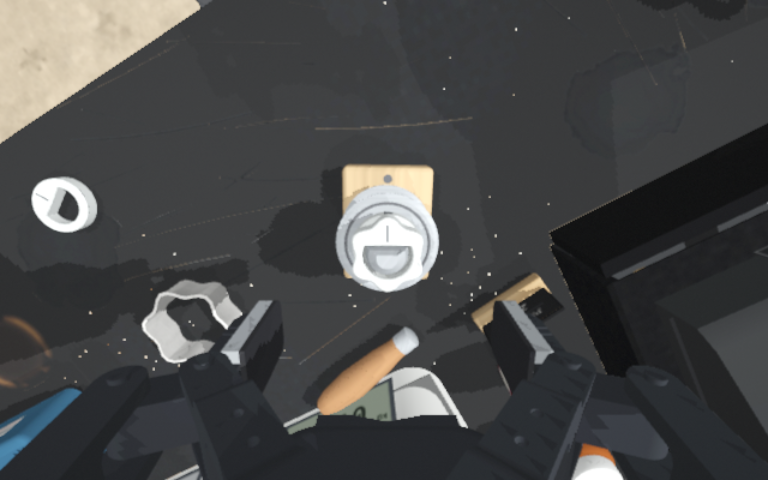

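The picture shows the collar home on the stack at (388,250). Its top is at about 98 mm, as expected, and its bore is centred at (579.8,65.5). The bystanders haven't moved and nothing is touching the tool.

```bash
python3 -c "
from rig import finish_job; print(finish_job())"
```

```text
the job is handed in; nothing more can be done
None
```

The cutter stack (plain wheel, long spacer, plain wheel, end collar) is assembled fully home on the shaft and handed in at about 29 s; the hand-in call returned no verdict.

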